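Scrap the rejected slugs through the pedal-worked reject box

ROBOT

A 6-joint arm with a two-finger parallel gripper is mounted at the origin on the work surface. World frame = base frame: x ahead of the robot, y to its left, z up, the work surface at z = 0. Lengths are in m, angles in rad, forces in N, time in s.
With the tool pointing down it reaches from about 0.25 to 0.775 m from the base axis. Payload 4 kg.
Tool frame: the origin (TCP) lies midway between the tips of the shut fingers; the grasp point (between the pads) lies 19 mm behind it; z points along the fingers, y is the direction in which the jaws open and shut (so a half turn about z gives the same grasp; the last joint's range is limited). The gripper opens to 94 mm and grips with 3 to 60 N. Pads are 16 mm wide; open, the fingers measure 119 mm over their backs; the gripper's body (75 mm by 177 mm) begins 78 mm behind the grasp point.
Start: joints at [-1.338, 0.087, 1.371, -0, 1.684, -0.103], TCP at [0.181, -0.519, 0.206] pointing down, gripper open.
Joint ranges: [-3.1, 3.1], [-0.76, 2.03], [0.27, 2.55], [-1.08, 4.22], [0.17, 2.65], [-2.57, 2.57]. Speed limits (rad/s): [2.79, 2.79, 3.14, 3.14, 3.14, 3.14].

INTERFACE

Orientations are given as [roll, pitch, yaw] about the fixed x, y, z axes, in that order (R = Rz(yaw) Ry(pitch) Rx(roll)).
In Python, from bench import robot, cams gives the robot as it stands.
- The arm moves only by the tool step_arm, never from a script. Its argument "plan" is a list that holds one entry, the list of rows, each a list of 5 numbers: the shift along the world's x, y, z in mm, then the turn about the world's z in rad, then the opening in per cent of the stroke, from 0 (shut) to 100 (fully open). In form: [[[tx, ty, tz, turn, fingers], ...]]. A call has 1 to 8 rows; each row is the pose to reach, as a shift and turn from the pose commanded when the call began; what a row does not reach only later rows make up. A row lasts 1/12 s, in which the tool goes at most 41.7 mm and 7.16 degrees, less where a joint would pass 70% of its speed; a pose out of reach is approached as far as the arm can. A call with a gripper value outside its range is refused whole. The fingers move at their own pace and stop on an object; the grip force is fixed at half the most. Time passes only in rows, so rows that repeat a pose let the fingers close. It gives the time, the measured TCP pose, the force and the opening at its end, in the units of the state.
- robot.get_obs(): the state, without advancing time (a new reading comes with each control period).
- cams.snapshot(name): name is "side" or "top" or "wrist"; returns a dict with "frame" (420x560x3 uint8, red, green, blue), "camera_matrix" (3x3 intrinsics, pixels), "origin" and "attitude" of the camera in the world; the wrist camera has in their place "T_tool_cam" (4x4, takes a point from camera to tool coordinates, whose origin is the TCP and whose axes are the flange's). Camera axes: x right, y down, z forward; pixel columns grow to the right and rows downward; lengths in m; the calibration is good to about 2 mm. A picture is of the moment at which its call begins: read the wrist's pose just before it. There is no depth.
- robot.close_job(): hands the job in, once; it reports no verdict.
The state is a dict: "time": time; "joint_positions": joint angles; "qvel": joint speeds; "joint_torque": joint torques, N m; "tool_pos": TCP position; "ee_rot": TCP orientation; "wrist_force": force on the tool from outside, world axes, zero at the start; "wrist_torque": the same for the moment, N m; "width": finger opening in m.
Only numpy, scipy, OpenCV 4.12 (cv2) and the standard library are available. Lean on these libraries where they do the work, as an engineer would, in place of code of your own. Each camera call takes 0.05 s, during which the arm holds its last target. There are 200 camera calls.

TASK

Tip the four rejected steel slugs out of the metal cup into the catch pan on top of the grey reject box, and stand the empty cup upright on the bench again. Then press the box's side pedal right down to its stop and keep it there a moment so that the flaps drop all the slugs into the box, and let the pedal come back up. Leave the oil bottle, the flat pin case and the loupe where they are.

Things in the scene. Friction and masses are not known exactly. Their poses are not given: they have to be found in the camera images.
- cup: open round aluminium cup, 70 mm tall, outer diameter 47 mm at the foot flaring to 66 mm at the rim, wall 3 mm, floor 5 mm thick, about 150 g, with a square collar to grip it by (66 x 66 mm over its flats, which face the cup's x and y, from 36 to 62 mm above the underside), standing loose on the bench with the four slugs inside. Origin: centre of the underside; z: up along its axis to the mouth
- slug0_center (a point): centre of one of four equal dark steel slugs, plain cylinders 14 mm diameter x 20 mm, about 24 g; they start in the cup
- slug1_center (a point): centre of one of four equal dark steel slugs, plain cylinders 14 mm diameter x 20 mm, about 24 g; they start in the cup
- slug2_center (a point): centre of one of four equal dark steel slugs, plain cylinders 14 mm diameter x 20 mm, about 24 g; they start in the cup
- slug3_center (a point): centre of one of four equal dark steel slugs, plain cylinders 14 mm diameter x 20 mm, about 24 g; they start in the cup
- slug0: the same slug as the body; origin at the centre of one flat end
- slug1: the same slug as the body; origin at the centre of one flat end
- slug2: the same slug as the body; origin at the centre of one flat end
- slug3: the same slug as the body; origin at the centre of one flat end
- rejectbox: square grey sheet-steel reject box, fixed to the bench, 120 x 120 mm, 125 mm tall, with a clear window low on its +x side. The top is an open catch pan, 112 x 112 mm inside and 40 mm deep, whose floor is two sprung-shut drop flaps. Origin: centre of the underside; z up; the pedal sticks out towards +y, over a 6 mm base plate, 90 mm wide, that reaches 210 mm from the origin
- pan (a point): centre of the catch pan's floor (top of the shut flaps), 85 mm above the bench; the pan's rim is 40 mm higher; same axes as the box
- box_floor (a point): centre of the inner floor of the box below the flaps, 6 mm above the bench; same axes as the box
- pedal_pad (a point): centre of the upper face of the pedal's rubber-covered tread, 70 mm (box x) by 60 mm (box y); about 62 mm above the bench at rest, about 30 mm when fully down; it moves with the pedal and lies about 180 mm from the box's axis
- pedal (a joint): pedal angle: 0 at rest (up), 0.28 rad fully down on its stop. Its hinge is level, along box x, 72 mm from the box's axis and 22 mm above the bench. A spring returns it: about 6 N on the tread to start, 12 N to hold it fully down. It opens the flaps in proportion (fully down: 64 degrees)
- oiler: bystander: white plastic oil bottle with black cap, 42 mm diameter, 100 mm tall; origin at the centre of its underside
- pincase: bystander: flat clear and grey case, 132 x 52 x 20 mm, long along its x; origin at the centre of its underside
- loupe: bystander: black eye loupe, 38 mm diameter, 36 mm tall; origin at the centre of its underside
Things that resemble listed ones, but are neither listed nor needed, are in the scene too. Several things have the shape of the cup; the one meant has the colours described above.

How it is judged:
By the outcome, as a careful person would: the job done as asked, in the order asked, and still so for the second after the job is handed in, with the robot touching nothing.
It also fails if it takes over 72 s, if anything falls off the work surface, if the arm or the gripper's body presses on something with over 40 N, if the wrist force passes 120 N, or if a joint passes its speed limit or range.

## Working session

There is one attempt and no reset: what is moved stays moved. The work goes in short steps, Python scripts to look and compute and a tool call to move; the robot and the scene stay as the last step left them, time stands still between calls to the robot, and variables do not carry over. Pictures are saved under pics/ and viewed, about 8 in all and at most 12, crops included, and the job is handed in when it is done.

Besides the shell and the picture viewer there is one more tool, called after "Request:" as name(argument=value, ...) on one line, values as JSON. step_arm: Moves the arm, as the interface text tells. Its arguments: {"type":"object","properties":{"plan":{"type":"array"}},"required":["plan"]}

```bash
mkdir -p pics; ls; cat > h.py <<'E'
import numpy as np, cv2
from bench import robot, cams
def snap(n,fn=None):
    s=cams.snapshot(n)
    if fn: cv2.imwrite('pics/'+fn,s['frame'][:,:,::-1])
    return s
def ray(s,u,v):
    K=s['camera_matrix']; A=np.array(s['attitude'])
    if A.shape!=(3,3):
        from scipy.spatial.transform import Rotation as R
        A=R.from_euler('xyz',A).as_matrix()
    d=A@np.linalg.inv(K)@[u,v,1]; return np.array(s['origin']),d
def onz(s,u,v,z):
    o,d=ray(s,u,v); return o+d*(z-o[2])/d[2]
def proj(s,p):
    A=np.array(s['attitude'])
    if A.shape!=(3,3):
        from scipy.spatial.transform import Rotation as R
        A=R.from_euler('xyz',A).as_matrix()
    c=s['camera_matrix']@A.T@(np.array(p)-s['origin']); return c[:2]/c[2]
E
python3 - <<'E'
from h import *
import pickle
for n in('top','side'):
    s=snap(n,n+'0.png'); pickle.dump(s,open(n+'0.pkl','wb')); print(n,s['origin'],s['attitude'],s['camera_matrix'])
print(robot.get_obs())
E
```

```text
pics
top [ 0.3804569  -0.03526107  1.11111713] [-2.95658968e+00  8.56296680e-04 -1.58476944e+00] [[432.23448603   0.         279.38406881]
 [  0.         432.23448603 210.08398079]
 [  0.           0.           1.        ]]
side [0.34635165 0.74506408 0.67337542] [-2.19255267 -0.01685059 -2.84036971] [[441.01345635   0.         283.2459841 ]
 [  0.         441.01345635 209.46006079]
 [  0.           0.           1.        ]]
{'time': 0.1, 'joint_positions': array([-1.33808850e+00,  8.78638112e-02,  1.37210532e+00,  1.03794761e-06,
        1.68362333e+00, -1.03121085e-01]), 'qvel': array([-0.0004773 ,  0.00078923, -0.00314098, -0.00127056, -0.00034829,
       -0.00179157]), 'joint_torque': array([ 3.26830115e-03, -3.41251838e+01, -3.03301585e+01,  7.21017667e-02,
        3.03817133e-02, -9.78371168e-05]), 'tool_pos': array([ 0.18112101, -0.51878476,  0.20442957]), 'ee_rot': array([-3.13960357e+00, -2.06883783e-04,  3.35828826e-01]), 'wrist_force': array([ 0.33491786, -1.04184432, -0.67402684]), 'wrist_torque': array([-0.01582566, -0.04400864, -0.0666832 ]), 'width': 0.09376960396302005}
```

View pics/top0.png

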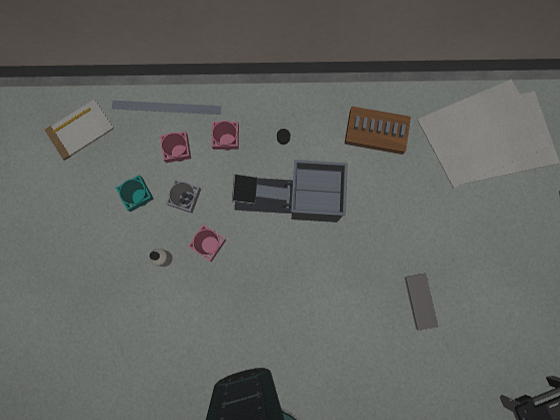

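View pics/side0.png

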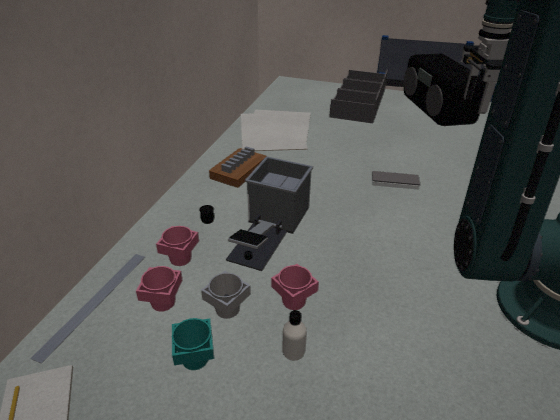

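```bash
python3 - <<'E'
from h import *
import pickle
s=pickle.load(open('top0.pkl','rb'))
for n,u,v,z in [('cupmouth',184,196,.06),('box TL',293,162,.125),('box TR',346,163,.125),('box BL',291,211,.125),('box BR',345,215,.125),
 ('pad TL',235,176,.062),('pad BR',255,203,.062),('oil',160,257,.05),('pinkA',206,242,.06),('teal',134,193,.06),('pinkB',175,146,.06),('pinkC',225,135,.06),('loupe',283,136,.036),('case',421,302,.02)]:
    print(n,onz(s,u,v,z)[:2].round(3))
f=s['frame']
a=cv2.resize(f[165:225,150:215],None,fx=6,fy=6,interpolation=cv2.INTER_CUBIC)
b=cv2.resize(f[150:230,228:352],None,fx=6,fy=6,interpolation=cv2.INTER_CUBIC)[:480]
H=480; c=np.zeros((H,390,3),np.uint8); c[:360]=a
o=cv2.convertScaleAbs(np.hstack([cv2.resize(a,(390,360))]),alpha=1.7)
cv2.imwrite('pics/cupcrop.png',o[:,:,::-1]); 
o=cv2.convertScaleAbs(b,alpha=1.7); cv2.imwrite('pics/boxcrop.png',o[:,:,::-1])
E
```

```text
cupmouth [0.616 0.2  ]
box TL [ 0.68  -0.071]
box TR [ 0.676 -0.196]
box BL [ 0.562 -0.064]
box BR [ 0.551 -0.189]
pad TL [0.665 0.073]
pad BR [0.595 0.023]
oil [0.466 0.257]
pinkA [0.5   0.143]
teal [0.626 0.325]
pinkB [0.747 0.226]
pinkC [0.774 0.099]
loupe [ 0.779 -0.049]
case [ 0.349 -0.384]
```

View pics/cupcrop.png

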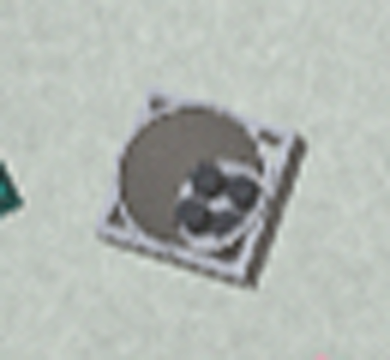

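View pics/boxcrop.png

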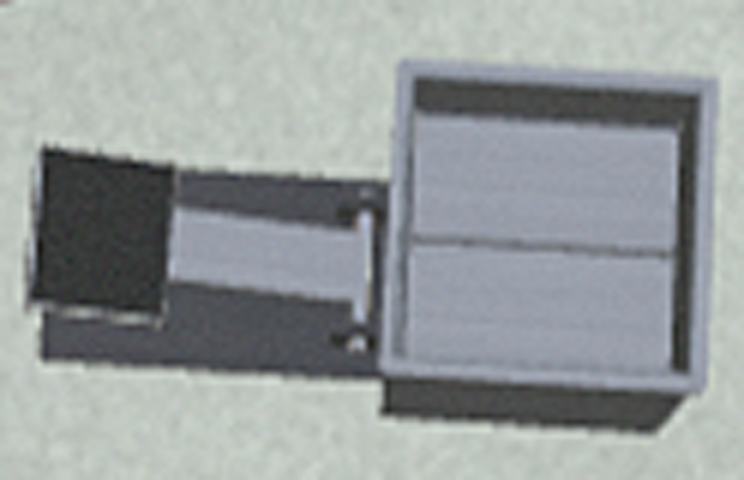

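```bash
python3 - <<'E'
from h import *
import pickle
s=pickle.load(open('top0.pkl','rb'))
q=[(158,90),(308,133),(252,288),(98,235)]
P=np.array([onz(s,150+u/6-.4,165+v/6-.4,.062)[:2] for u,v in q]); print(P.round(4),P.mean(0))
for i in range(4):
    d=P[(i+1)%4]-P[i]; print(np.linalg.norm(d).round(4),np.degrees(np.arctan2(d[1],d[0])).round(1))
q=[(400,62),(716,80),(703,388),(382,372)]
P=np.array([onz(s,228+u/6-.4,150+v/6-.4,.125)[:2] for u,v in q]); print(P.round(4),P.mean(0))
for i in range(4):
    d=P[(i+1)%4]-P[i]; print(np.linalg.norm(d).round(4),np.degrees(np.arctan2(d[1],d[0])).round(1))
# light/grey mask of cup
f=s['frame'].astype(int)[165:225,150:215]; hsv=cv2.cvtColor(s['frame'][165:225,150:215],cv2.COLOR_RGB2HSV)
q=[(42,148),(178,165),(162,322),(30,300)]
P=np.array([onz(s,228+u/6-.4,150+v/6-.4,.062)[:2] for u,v in q]); print(P.round(4),P.mean(0))
E
```

```text
[[0.6581 0.2207]
 [0.6387 0.1578]
 [0.5735 0.1795]
 [0.5967 0.2436]] [0.61674843 0.20040988]
0.0658 -107.1
0.0687 161.5
0.0681 70.1
0.0655 -20.5
[[ 0.6855 -0.074 ]
 [ 0.6764 -0.1986]
 [ 0.553  -0.1883]
 [ 0.561  -0.0645]] [ 0.61898146 -0.13134948]
0.1249 -94.2
0.1238 175.2
0.1241 86.3
0.1249 -4.4
[[0.6698 0.0739]
 [0.6616 0.0171]
 [0.5948 0.024 ]
 [0.6049 0.0786]] [0.63277732 0.0484188 ]
```

Request:
step_arm(plan=[[[40,36,0,-0.12,100],[80,70,0,-0.24,100],[110,105,0,-0.36,100],[140,140,0,-0.48,100],[165,175,0,-0.6,100],[185,210,0,-0.67,100],[205,245,0,-0.67,100],[220,280,0,-0.67,100]]])

```text
time: 0.77
tool_pos: [0.3824, -0.274, 0.2049]
ee_rot: [-3.141, 0.001, -0.335]
wrist_force: [0.3, -0.1, 0.4]
width: 0.0942
```

Request:
step_arm(plan=[[[16,36,0,0,100],[34,72,0,0,100],[51,108,0,0,100],[68,144,0,0,100],[85,180,0,0,100],[103,216,0,0,100],[120,252,0,0,100],[138,288,0,0,100]]])

```text
time: 1.43
tool_pos: [0.5198, 0.0142, 0.2051]
ee_rot: [3.141, 0.001, -0.334]
wrist_force: [0.5, -0.4, -0.3]
width: 0.0939
```

Request:
step_arm(plan=[[[16,36,0,0,100],[34,72,0,0,100],[51,108,0,0,100],[68,140,0,0,100],[78,152,0,0,100],[78,152,0,0,100],[78,152,0,0,100],[78,152,0,0,100]]])

```text
time: 2.1
tool_pos: [0.5972, 0.1632, 0.2051]
ee_rot: [3.14, 0.001, -0.335]
wrist_force: [-0.1, -1.0, -0.4]
width: 0.0939
```

```bash
python3 - <<'E'
from h import *
o=robot.get_obs(); s=cams.snapshot('wrist'); print(o['tool_pos'],o['ee_rot'],s['T_tool_cam'],s['camera_matrix'])
cv2.imwrite('pics/w1.png',s['frame'][:,:,::-1])
E
```

```text
[0.59717367 0.16322675 0.20506983] [ 3.14031914e+00  9.12004239e-04 -3.34906415e-01] [[ 2.35790730e-04 -9.58987118e-01 -2.83449558e-01  8.25442865e-02]
 [ 9.99999812e-01  6.59132210e-05  6.08858791e-04  3.95439713e-04]
 [-5.65204664e-04 -2.83449649e-01  9.58986954e-01 -1.79176112e-01]
 [ 0.00000000e+00  0.00000000e+00  0.00000000e+00  1.00000000e+00]] [[319.31149776   0.         284.54200357]
 [  0.         319.31149776 205.62556823]
 [  0.           0.           1.        ]]
```

View pics/w1.png

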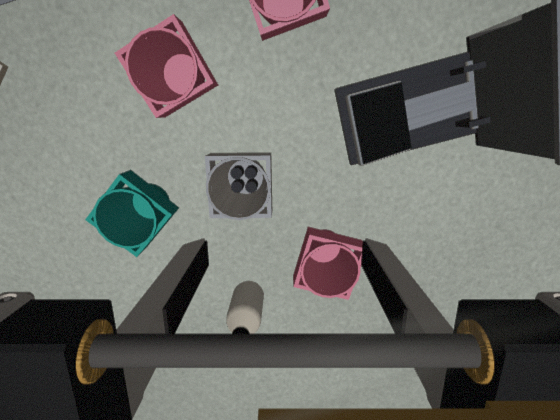

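```bash
cat >> h.py <<'E'
def wz(o,s,u,v,z):
    from scipy.spatial.transform import Rotation as R
    A=R.from_euler('xyz',o['ee_rot']).as_matrix(); T=s['T_tool_cam']
    d=A@T[:3,:3]@np.linalg.inv(s['camera_matrix'])@[u,v,1]; c=A@T[:3,3]+o['tool_pos']
    return c+d*(z-c[2])/d[2]
E
python3 - <<'E'
from h import *
o=robot.get_obs(); s=cams.snapshot('wrist')
P=np.array([wz(o,s,u,v,.062)[:2] for u,v in [(206,154),(271,153),(272,218),(207,220)]]);print(P,P.mean(0))
for i in range(4):
    d=P[(i+1)%4]-P[i]; print(np.linalg.norm(d).round(4),np.degrees(np.arctan2(d[1],d[0])).round(1))
P=np.array([wz(o,s,u,v,.062)[:2] for u,v in [(350,96),(404,83),(411,150),(361,164)]]);print('pad',P.mean(0))
print(o['tool_pos'])
E
```

```text
[[0.66192588 0.2231818 ]
 [0.64135379 0.16114892]
 [0.57622344 0.18359652]
 [0.59696929 0.24987132]] [0.6191181  0.20444964]
0.0654 -108.3
0.0689 161.0
0.0694 72.6
0.0702 -22.3
pad [0.63203055 0.04936628]
[0.59719863 0.16288503 0.20546952]
```

Request:
step_arm(plan=[[[22,40,-10,0,100],[22,40,-50,0,100],[22,40,-90,0,100],[22,40,-130,0,100],[22,40,-155,0,100],[22,40,-175,0,100],[22,40,-175,0,100],[22,40,-175,0,100]]])

```text
time: 2.87
tool_pos: [0.6188, 0.2028, 0.0298]
ee_rot: [3.14, 0.002, -0.336]
wrist_force: [0.5, 0.7, 1.2]
width: 0.0941
```

Request:
step_arm(plan=[[[0,0,0,0,60],[0,0,0,0,60],[0,0,0,0,50],[0,0,0,0,50],[0,0,0,0,40],[0,0,0,0,40],[0,0,0,0,40],[0,0,0,0,40]]])

```text
time: 3.53
tool_pos: [0.6207, 0.2047, 0.0321]
ee_rot: [-3.14, -0.002, -0.334]
wrist_force: [0.3, 1.2, 5.5]
width: 0.066
```

Request:
step_arm(plan=[[[0,0,30,0,40],[0,0,65,0,40],[0,0,105,0,40],[0,0,140,0,40],[-6,-20,165,0.05,40],[-16,-50,170,0.1,40],[-28,-86,170,0.18,40],[-40,-124,170,0.26,40]]])

```text
time: 4.2
tool_pos: [0.5788, 0.0796, 0.1998]
ee_rot: [3.141, 0.001, -0.068]
wrist_force: [1.1, -0.7, -1.7]
width: 0.0659
```

Request:
step_arm(plan=[[[-13,-38,0,0,40],[-26,-76,0,0,40],[-39,-114,0,0,40],[-50,-150,0,0,40],[-60,-185,0,0,40],[-65,-202,0,0,40],[-65,-202,0,0,40],[-65,-202,0,0,40]]])

```text
time: 4.87
tool_pos: [0.5137, -0.1223, 0.1991]
ee_rot: [-3.14, 0.003, -0.076]
wrist_force: [1.5, 0.3, -2.9]
width: 0.0659
```

```bash
python3 - <<'E'
from h import *
o=robot.get_obs(); print(o['tool_pos'],o['ee_rot'],o['wrist_force'])
f=[snap(n)['frame'] for n in('top','side')]
cv2.imwrite('pics/a.png',np.hstack([cv2.resize(f[0][130:270,220:380],None,fx=2.4,fy=2.4),cv2.resize(f[1][80:250,180:380],None,fx=2,fy=2)[:336]])[:,:,::-1])
E
```

```text
[ 0.51372276 -0.12232484  0.19907345] [-3.14038593e+00  2.80232186e-03 -7.64963856e-02] [ 1.45035743  0.31202872 -2.87747488]
```

View pics/a.png

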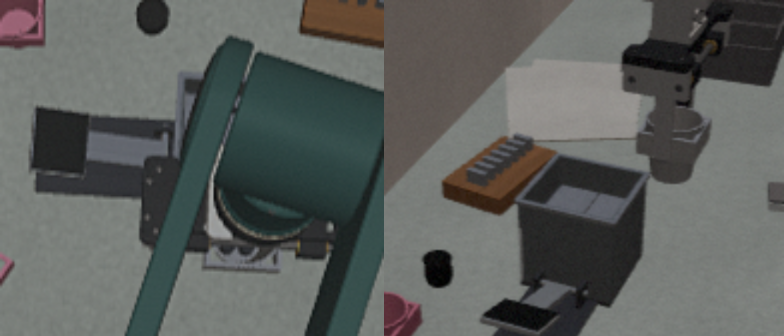

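Request:
step_arm(plan=[[[8,-1,-25,0,40],[17,-1,-49,0,40],[22,-2,-49,0,40],[30,-2,-46,0,40],[38,-3,-45,0,40],[47,-4,-43,0,40],[53,-4,-44,0,40],[53,-4,-44,0,40]]])

```text
time: 5.63
tool_pos: [0.5676, -0.1249, 0.158]
ee_rot: [-3.141, 0.003, -0.073]
wrist_force: [-4.4, 1.4, -2.3]
width: 0.0661
```

```bash
python3 - <<'E'
from h import *
o=robot.get_obs(); print(o['tool_pos'],o['ee_rot'],o['wrist_force'],o['wrist_torque'])
f=snap('side')['frame']
cv2.imwrite('pics/b.png',cv2.resize(f[60:220,230:390],None,fx=3,fy=3)[:,:,::-1])
E
```

```text
[ 0.56760529 -0.12489601  0.15799209] [-3.14135767e+00  2.85051782e-03 -7.28363869e-02] [-4.4346756   1.41851557 -2.33610728] [ 0.29120285  1.02943256 -0.01943164]
```

View pics/b.png

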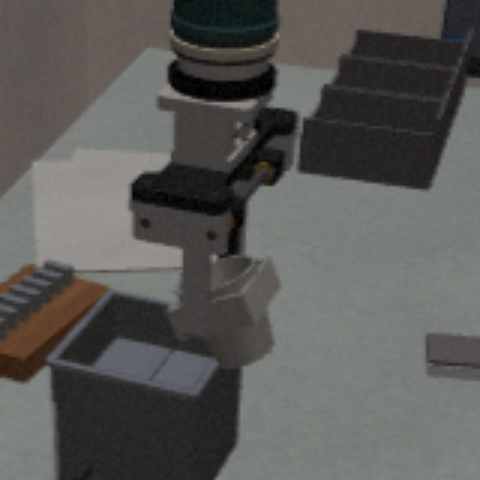

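Request:
step_arm(plan=[[[7,0,-1,0,40],[14,-1,-4,0,40],[19,-1,-7,0,40],[26,-2,-12,0,40],[32,-2,-19,0,40],[37,-3,-26,0,40],[40,-3,-32,0,40],[40,-3,-32,0,40]]])

```text
time: 6.35
tool_pos: [0.6142, -0.1288, 0.1313]
ee_rot: [3.14, -0.017, -0.073]
wrist_force: [4.1, 1.5, 5.3]
width: 0.0658
```

Request:
step_arm(plan=[[[2,0,-6,0,40],[3,0,-11,0,40],[4,0,-13,0,40],[4,0,-13,0,40],[4,0,-13,0,40],[4,0,-13,0,40],[4,0,-13,0,40],[4,0,-13,0,40]]])

```text
time: 7.02
tool_pos: [0.6202, -0.1296, 0.1207]
ee_rot: [3.139, -0.023, -0.073]
wrist_force: [8.2, -0.3, 9.7]
width: 0.0653
```

```bash
python3 - <<'E'
from h import *
o=robot.get_obs(); print(o['tool_pos'],o['ee_rot'],o['wrist_force'],o['wrist_torque'])
f=snap('side')['frame']; g=snap('wrist')['frame']
cv2.imwrite('pics/c.png',np.hstack([cv2.resize(f[60:220,230:390],(420,420)),g[:,100:460]])[:,:,::-1])
E
```

```text
[ 0.62017656 -0.12956563  0.12066597] [ 3.13855113 -0.02331094 -0.07296278] [ 8.21475085 -0.26832395  9.7053383 ] [ 0.07034949 -0.99779775 -0.04693612]
```

View pics/c.png

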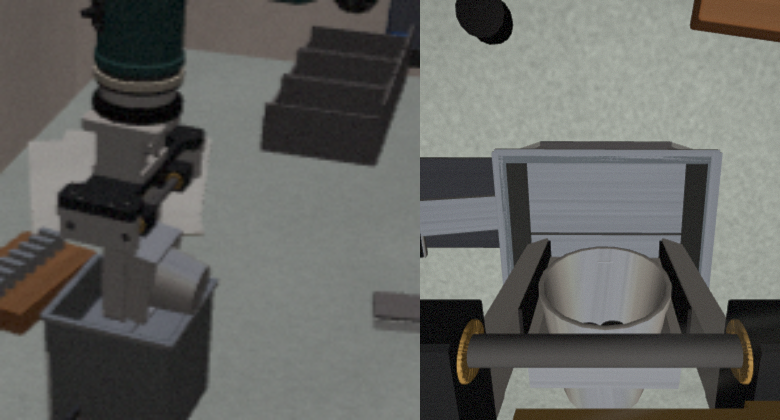

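Request:
step_arm(plan=[[[-3,0,20,0,40],[-6,0,30,0,40],[-12,1,31,0,40],[-13,1,29,0,40],[-12,1,22,0,40],[-10,1,15,0,40],[-8,1,9,0,40],[-7,1,4,0,40]]])

```text
time: 7.78
tool_pos: [0.6049, -0.1277, 0.1158]
ee_rot: [-3.141, 0.0, -0.074]
wrist_force: [-1.0, 1.5, 12.6]
width: 0.0656
```

Request:
step_arm(plan=[[[0,0,-4,0,40],[0,0,-6,0,40],[0,0,-6,0,40],[0,0,-6,0,40]]])

```text
time: 8.12
tool_pos: [0.607, -0.128, 0.1127]
ee_rot: [3.141, -0.006, -0.074]
wrist_force: [0.7, 1.1, 10.1]
width: 0.0655
```

```bash
python3 - <<'E'
from h import *
o=robot.get_obs(); print(o['tool_pos'],o['ee_rot'],o['wrist_force'],o['wrist_torque'])
f=snap('side')['frame']; g=snap('wrist')['frame']
cv2.imwrite('pics/d.png',np.hstack([cv2.resize(f[60:220,230:390],(420,420)),g[:,100:460]])[:,:,::-1])
E
```

```text
[ 0.60702662 -0.12795817  0.11272363] [ 3.14104716 -0.00629127 -0.07408335] [ 0.65562981  1.14306261 10.08434222] [ 0.21753987  0.26961235 -0.00633219]
```

View pics/d.png

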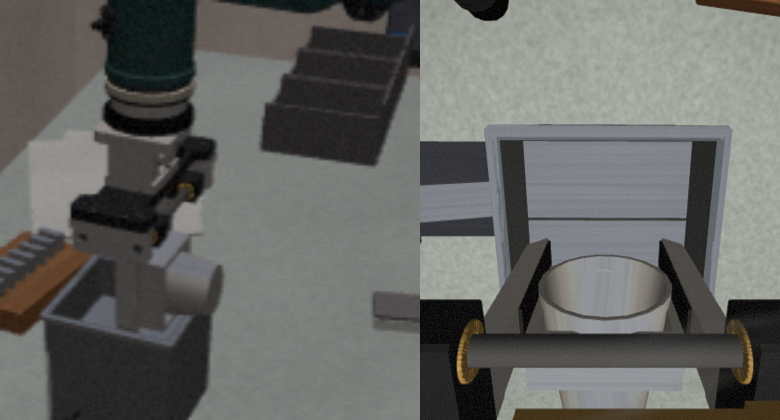

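Request:
step_arm(plan=[[[1,0,-4,0,40],[1,0,-7,0,40],[1,8,-7,0,40],[1,-8,-7,0,40],[1,8,-7,0,40],[1,-8,-7,0,40],[1,0,-7,0,40],[1,0,-7,0,40]]])

```text
time: 8.88
tool_pos: [0.6095, -0.1294, 0.1066]
ee_rot: [3.138, -0.01, -0.074]
wrist_force: [2.5, 0.0, 11.3]
width: 0.0658
```

Request:
step_arm(plan=[[[8,0,10,0,40],[-10,0,10,0,40],[8,0,10,0,40],[-10,0,10,0,40],[8,0,14,0,40],[-10,0,30,0,40],[-10,0,60,0,40],[-10,0,70,0,40]]])

```text
time: 9.55
tool_pos: [0.5961, -0.128, 0.1731]
ee_rot: [3.141, -0.0, -0.074]
wrist_force: [1.6, 0.2, 1.1]
width: 0.066
```

```bash
python3 - <<'E'
from h import *
o=robot.get_obs(); print(o['tool_pos'],o['ee_rot'],o['wrist_force'],o['wrist_torque'])
f=snap('side')['frame']; g=snap('wrist')['frame']
cv2.imwrite('pics/e.png',np.hstack([cv2.resize(f[60:220,230:390],(420,420)),g[:,100:460]])[:,:,::-1])
E
```

```text
[ 0.59609135 -0.12800871  0.17312192] [ 3.14146907e+00 -4.08655292e-04 -7.43413914e-02] [1.56028418 0.23834131 1.0941355 ] [ 0.02475903 -0.13694012  0.02240959]
```

View pics/e.png

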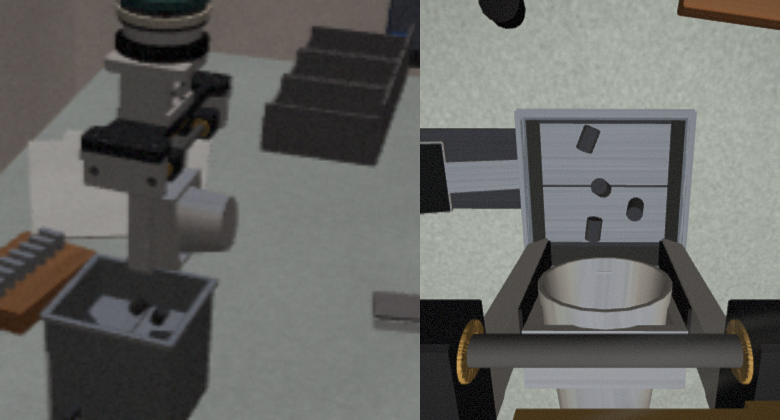

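Request:
step_arm(plan=[[[-35,0,5,0,40],[-75,0,5,0,40],[-115,0,5,0,40],[-150,0,5,0,40],[-150,0,-30,0,40],[-150,0,-65,0,40],[-150,0,-100,0,40],[-150,0,-125,0,40]]])

```text
time: 10.32
tool_pos: [0.4437, -0.1271, 0.0437]
ee_rot: [-3.141, 0.003, -0.074]
wrist_force: [-0.8, -0.2, -2.8]
width: 0.066
```

Request:
step_arm(plan=[[[0,0,-10,0,40],[0,0,-20,0,40],[0,0,-26,0,40],[0,0,-30,0,40],[0,0,-33,0,40],[0,0,-33,0,40],[0,0,-33,0,40]]])

```text
time: 10.9
tool_pos: [0.4465, -0.1282, 0.0155]
ee_rot: [3.141, -0.002, -0.074]
wrist_force: [0.6, 0.5, -1.8]
width: 0.0657
```

Request:
step_arm(plan=[[[0,0,-4,0,40],[0,0,-8,0,40],[0,0,-8,0,40],[0,0,-8,0,60],[0,0,-8,0,80],[0,0,-8,0,100],[0,0,-8,0,100],[0,0,-8,0,100]]])

```text
time: 11.57
tool_pos: [0.446, -0.128, 0.0069]
ee_rot: [3.141, -0.001, -0.074]
wrist_force: [-0.2, 0.2, -1.2]
width: 0.0889
```

Request:
step_arm(plan=[[[0,0,40,0,100],[0,0,80,0,100],[0,0,120,0,100],[0,0,160,0,100],[0,0,180,0,100],[0,0,180,0,100]]])

```text
time: 12.07
tool_pos: [0.4489, -0.1291, 0.1936]
ee_rot: [3.137, -0.012, -0.074]
wrist_force: [0.8, -0.2, 0.5]
width: 0.0939
```

```bash
python3 - <<'E'
from h import *
import pickle
o=robot.get_obs(); print(o['tool_pos'],o['ee_rot'],o['wrist_force'])
s=cams.snapshot('wrist');g=s['frame']; pickle.dump((o,s),open('w2.pkl','wb'))
f=snap('side')['frame']
cv2.imwrite('pics/f.png',np.hstack([g[:,60:480],cv2.resize(f[100:300,220:500],(380,271))[:, :] if 0 else cv2.copyMakeBorder(cv2.resize(f[100:300,220:500],(380,271)),0,149,0,0,cv2.BORDER_CONSTANT)])[:,:,::-1])
E
```

```text
[ 0.44885124 -0.12914582  0.19358295] [ 3.13733005 -0.01243146 -0.07411658] [ 0.7884173  -0.15792803  0.46244221]
```

View pics/f.png

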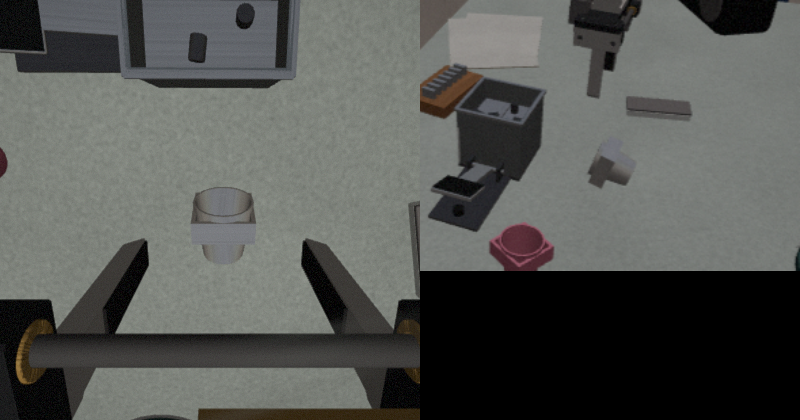

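```bash
python3 - <<'E'
from h import *
import pickle
o,s=pickle.load(open('w2.pkl','rb'))
for n,u,v,z in [('footedge L',252,243,.0638),('footedge R',315.5,243,.0638),('mouthedge L',252,222,.0704),('R',315.5,222,.0704),('foot end',283,262,.03),('rimL',181,77.5,.125),('rimR',356,78,.125)]:
    print(n,wz(o,s,u,v,z).round(4))
g=s['frame'][190:270,284].astype(int).sum(1); print(g)
print(o['tool_pos'],robot.get_obs()['tool_pos'])
E
```

```text
footedge L [ 0.4037 -0.0928  0.0638]
footedge R [ 0.3987 -0.1589  0.0638]
mouthedge L [ 0.4288 -0.096   0.0704]
R [ 0.424  -0.1594  0.0704]
foot end [ 0.3634 -0.1222  0.03  ]
rimL [ 0.5608 -0.0628  0.125 ]
rimR [ 0.5512 -0.1896  0.125 ]
[345 352 354 348 364 354 344 342 341 339 338 352 332 344 337 328 342 333
 336 343 350 349 354 341 349 302 268 348 360 357 368 362 359 315 366 376
 364 380 381 373 379 363 388 371 371 374 369 369 380 370 381 363 345 383
 369 361 372 369 354 370 374 361 361 367 363 366 363 368 365 361 370 367
 366 354 384 401 413 406 418 401]
[ 0.44885124 -0.12914582  0.19358295] [ 0.44615036 -0.12804389  0.18739314]
```

Request:
step_arm(plan=[[[-24,0,-20,0,100],[-24,0,-60,0,100],[-24,0,-100,0,100],[-24,0,-140,0,100],[-24,0,-160,0,100],[-24,0,-171,0,100],[-24,0,-171,0,100],[-24,0,-171,0,60]]])

```text
time: 12.83
tool_pos: [0.4212, -0.1276, 0.0149]
ee_rot: [-3.141, 0.002, -0.074]
wrist_force: [0.4, 0.6, 0.5]
width: 0.0899
```

Request:
step_arm(plan=[[[0,0,0,0,50],[0,0,0,0,40],[0,0,0,0,40],[0,0,0,0,40],[0,0,0,0,40],[0,0,0,0,40]]])

```text
time: 13.33
tool_pos: [0.423, -0.128, 0.017]
ee_rot: [3.141, -0.003, -0.074]
wrist_force: [0.7, 2.6, 6.0]
width: 0.0658
```

Request:
step_arm(plan=[[[0,0,40,0,40],[0,0,80,0,40],[0,0,115,0,40],[10,0,137,0,40],[45,2,137,0,40],[80,3,137,0,40],[110,3,137,0,40],[110,3,137,0,40]]])

```text
time: 14.0
tool_pos: [0.5353, -0.1249, 0.1505]
ee_rot: [-3.141, 0.0, -0.073]
wrist_force: [-0.1, 0.2, -2.4]
width: 0.0661
```

Request:
step_arm(plan=[[[0,0,-10,0,40],[0,0,-20,0,40],[-2,0,-26,0,40],[-4,0,-31,0,40],[-6,0,-36,0,40],[-6,0,-36,0,40]]])

```text
time: 14.5
tool_pos: [0.5239, -0.1246, 0.1152]
ee_rot: [-3.141, 0.002, -0.075]
wrist_force: [0.1, -0.5, -1.1]
width: 0.0656
```

```bash
cat > t.py <<'E'
from h import *
import sys
o=robot.get_obs(); print(o['tool_pos'].round(4),o['wrist_force'].round(1),o['wrist_torque'].round(2),o['width'])
s=cams.snapshot('wrist')
cv2.imwrite('pics/'+sys.argv[1],s['frame'][:,:,::-1])
g=cv2.GaussianBlur(s['frame'],(3,3),0).astype(int).sum(2)
print('col284 v200..400/4',g[200:400:4,284].tolist())
E
python3 t.py g1.png
```

```text
[ 0.5239 -0.1246  0.1152] [ 0.1 -0.5 -1.1] [ 0.08 -0.01 -0.01] 0.0656054285088079
col284 v200..400/4 [409, 419, 325, 445, 446, 435, 456, 448, 451, 447, 448, 446, 445, 443, 440, 437, 440, 439, 444, 446, 420, 349, 461, 457, 411, 472, 468, 476, 480, 474, 479, 472, 472, 424, 99, 140, 180, 210, 229, 253, 258, 255, 420, 466, 476, 486, 482, 479, 507, 466]
```

Request:
step_arm(plan=[[[0,0,30,0,40],[12,-1,30,0,40],[12,-1,22,0,40],[12,-1,16,0,40],[12,-1,13,0,40],[12,-1,13,0,40]]])

```text
time: 15.05
tool_pos: [0.5375, -0.1262, 0.1317]
ee_rot: [3.14, -0.002, -0.074]
wrist_force: [-3.9, -0.5, 11.5]
width: 0.0664
```

```bash
python3 t.py g2.png
```

```text
[ 0.5375 -0.1262  0.1317] [-3.9 -0.5 11.5] [ 0.08  0.37 -0.01] 0.06642571732846596
col284 v200..400/4 [139, 143, 286, 447, 447, 443, 456, 450, 452, 452, 447, 447, 446, 444, 443, 441, 445, 446, 447, 451, 455, 323, 424, 464, 467, 356, 474, 482, 480, 486, 480, 478, 474, 424, 99, 141, 183, 212, 233, 249, 260, 258, 425, 470, 491, 489, 484, 490, 502, 473]
```

Request:
step_arm(plan=[[[-1,0,-4,0,40],[-3,0,-8,0,40],[-4,0,-12,0,40],[-6,0,-16,0,40],[-6,0,-16,0,40]]])

```text
time: 15.52
tool_pos: [0.5342, -0.126, 0.1204]
ee_rot: [3.14, -0.011, -0.074]
wrist_force: [-3.9, 3.6, 22.6]
width: 0.0661
```

```bash
python3 t.py g3.png
```

```text
[ 0.5342 -0.126   0.1204] [-3.9  3.6 22.6] [0.51 0.16 0.06] 0.06609240809186784
col284 v200..400/4 [142, 145, 285, 454, 454, 456, 466, 456, 459, 458, 460, 453, 453, 451, 450, 452, 448, 458, 459, 463, 465, 467, 461, 355, 363, 361, 360, 323, 443, 459, 405, 478, 480, 449, 101, 141, 179, 212, 236, 253, 267, 262, 440, 500, 492, 481, 499, 493, 491, 492]
```

Request:
step_arm(plan=[[[0,0,8,0,40],[-4,0,8,0,40],[-4,0,0,0,40],[-5,0,-5,0,40],[-6,0,-10,0,40],[-6,0,-10,0,40]]])

```text
time: 16.07
tool_pos: [0.5234, -0.1252, 0.0998]
ee_rot: [-3.14, 0.006, -0.074]
wrist_force: [-0.3, -0.3, -1.9]
width: 0.0657
```

```bash
python3 t.py g4.png
```

```text
[ 0.5234 -0.1252  0.0998] [-0.3 -0.3 -1.9] [ 0.05 -0.04 -0.07] 0.06566615386848909
col284 v200..400/4 [195, 387, 377, 427, 455, 461, 469, 464, 463, 462, 466, 458, 456, 458, 456, 456, 456, 460, 465, 467, 472, 474, 466, 360, 362, 360, 359, 323, 451, 466, 403, 484, 488, 456, 89, 145, 183, 217, 241, 262, 268, 266, 444, 498, 502, 501, 488, 508, 496, 501]
```

Request:
step_arm(plan=[[[0,0,32,0,40],[6,0,32,0,40],[6,0,22,0,40],[6,0,14,0,40],[5,0,8,0,40],[4,0,2,0,40],[4,0,2,0,40]]])

```text
time: 16.7
tool_pos: [0.5308, -0.1261, 0.1079]
ee_rot: [3.14, -0.004, -0.074]
wrist_force: [-4.4, 0.6, 14.3]
width: 0.0655
```

```bash
python3 t.py g5.png
```

```text
[ 0.5308 -0.1261  0.1079] [-4.4  0.6 14.3] [0.23 0.17 0.02] 0.06546973850531254
col284 v200..400/4 [140, 151, 160, 415, 458, 460, 474, 460, 463, 459, 460, 458, 457, 459, 454, 457, 459, 463, 469, 471, 442, 436, 440, 438, 433, 439, 445, 440, 443, 436, 417, 422, 424, 396, 105, 148, 189, 218, 244, 266, 268, 264, 449, 501, 509, 491, 494, 512, 503, 495]
```

Request:
step_arm(plan=[[[0,0,-4,0,40],[0,0,-8,0,40],[0,0,-12,0,40],[0,0,-12,0,40]]])

```text
time: 17.08
tool_pos: [0.5294, -0.1261, 0.0953]
ee_rot: [3.14, -0.001, -0.074]
wrist_force: [-7.2, 2.1, 15.0]
width: 0.0657
```

```bash
python3 t.py g6.png; python3 - <<'E'
from h import *
f=snap('side','g6s.png')['frame']
E
```

```text
[ 0.5294 -0.1261  0.0953] [-7.2  2.1 15. ] [0.15 0.66 0.06] 0.06572647141674356
col284 v200..400/4 [155, 152, 153, 153, 353, 472, 440, 440, 445, 443, 441, 440, 438, 439, 445, 446, 488, 496, 495, 497, 498, 496, 511, 503, 503, 503, 487, 485, 490, 493, 492, 492, 466, 184, 103, 151, 195, 228, 252, 273, 279, 275, 467, 518, 526, 521, 524, 515, 506, 525]
```

Request:
step_arm(plan=[[[0,0,25,0,40],[-30,0,30,0,40],[-65,0,30,0,40],[-90,0,10,0,40],[-90,0,-20,0,40],[-90,0,-40,0,40],[-90,0,-50,0,40],[-90,0,-50,0,40]]])

```text
time: 17.85
tool_pos: [0.4363, -0.1244, 0.0388]
ee_rot: [-3.139, 0.009, -0.074]
wrist_force: [0.6, 1.6, -2.9]
width: 0.0659
```

Request:
step_arm(plan=[[[0,0,-3,0,40],[0,0,-6,0,40],[0,0,-9,0,40],[0,0,-12,0,40],[0,0,-12,0,40],[0,0,-12,0,40]]])

```text
time: 18.35
tool_pos: [0.4399, -0.1259, 0.0317]
ee_rot: [3.141, -0.0, -0.074]
wrist_force: [0.5, 0.5, -2.2]
width: 0.0658
```

Request:
step_arm(plan=[[[0,0,-2,0,40],[0,0,-4,0,40],[0,0,-4,0,40],[0,0,-4,0,40]]])

```text
time: 18.68
tool_pos: [0.4396, -0.1258, 0.0274]
ee_rot: [-3.142, 0.0, -0.074]
wrist_force: [-0.0, -0.1, -1.2]
width: 0.0659
```

Request:
step_arm(plan=[[[0,0,-2,0,40],[0,0,-4,0,40],[0,0,-4,0,40],[0,0,-4,0,40]]])

```text
time: 19.02
tool_pos: [0.4395, -0.1258, 0.0233]
ee_rot: [-3.141, 0.001, -0.074]
wrist_force: [-0.3, 0.4, -1.3]
width: 0.066
```

Request:
step_arm(plan=[[[0,0,-2,0,40],[0,0,-4,0,40],[0,0,-4,0,40],[0,0,-4,0,40]]])

```text
time: 19.35
tool_pos: [0.4397, -0.1258, 0.0195]
ee_rot: [3.142, -0.0, -0.074]
wrist_force: [-0.2, 0.0, -1.6]
width: 0.0656
```

```bash
python3 t.py g7.png; python3 - <<'E'
from h import *
from h import cams
s=snap('side','g7s.png'); o=robot.get_obs()
print(proj(s,o['tool_pos']),proj(s,o['tool_pos']+[0,0,.019]))
E
```

```text
[ 0.4397 -0.1258  0.0195] [-0.2  0.  -1.6] [0.03 0.01 0.04] 0.06559951334568052
col284 v200..400/4 [413, 408, 416, 411, 392, 356, 336, 341, 331, 337, 330, 331, 334, 333, 338, 342, 369, 377, 377, 380, 376, 378, 386, 386, 386, 381, 367, 365, 370, 376, 373, 374, 363, 128, 77, 100, 137, 165, 188, 200, 211, 203, 353, 398, 405, 392, 389, 400, 409, 405]
[347.7958016 223.0115071] [348.59533023 216.7866577 ]
```

Request:
step_arm(plan=[[[0,0,-2,0,40],[0,0,-4,0,40],[0,0,-4,0,40],[0,0,-4,0,40]]])

```text
time: 19.78
tool_pos: [0.4412, -0.1261, 0.0181]
ee_rot: [3.141, -0.003, -0.074]
wrist_force: [-2.1, 2.6, 9.7]
width: 0.0659
```

Request:
step_arm(plan=[[[0,0,-2,0,40],[0,0,-3,0,40],[0,0,-3,0,40],[0,0,-3,0,40]]])

```text
time: 20.12
tool_pos: [0.4433, -0.1263, 0.0171]
ee_rot: [3.141, -0.008, -0.074]
wrist_force: [-0.2, 2.9, 15.6]
width: 0.0656
```

```bash
python3 t.py g8.png; python3 - <<'E'
from h import *
f=snap('side')['frame']; g=cv2.imread('pics/g8.png')[:,:,::-1]
a=cv2.resize(f[170:260,300:390],(420,420),interpolation=cv2.INTER_CUBIC)
cv2.imwrite('pics/g8v.png',np.hstack([a,g[:,100:460]])[:,:,::-1])
E
```

```text
[ 0.4433 -0.1263  0.0171] [-0.2  2.9 15.6] [ 0.72  0.41 -0.04] 0.06563127739030852
col284 v200..400/4 [410, 409, 414, 407, 407, 352, 341, 346, 344, 346, 342, 336, 339, 340, 341, 347, 347, 365, 370, 373, 370, 370, 372, 384, 379, 377, 379, 371, 359, 365, 362, 368, 369, 342, 72, 108, 139, 167, 187, 206, 205, 205, 357, 416, 398, 395, 402, 387, 386, 394]
```

View pics/g8v.png

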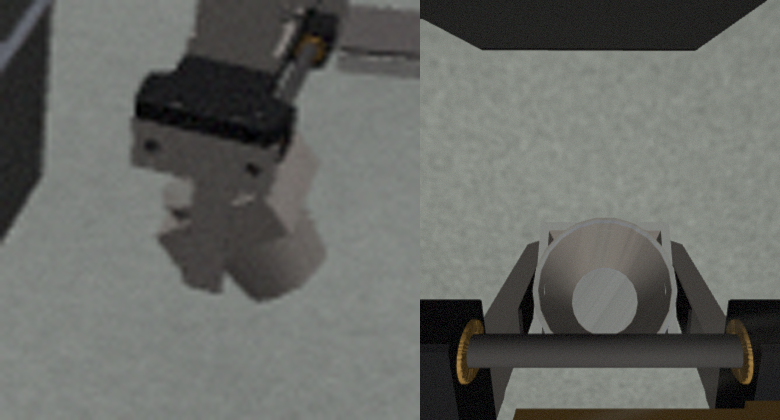

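Request:
step_arm(plan=[[[0,0,30,0,40],[0,0,65,0,40],[0,0,75,0.12,40],[0,0,75,0.24,40],[0,0,75,0.36,40],[0,0,75,0.48,40],[0,0,75,0.6,40],[0,0,75,0.72,40]]])

```text
time: 20.88
tool_pos: [0.4395, -0.1258, 0.0873]
ee_rot: [-3.141, 0.0, 0.652]
wrist_force: [0.4, -1.0, -1.0]
width: 0.0662
```

Request:
step_arm(plan=[[[0,0,0,0.12,40],[0,0,0,0.24,40],[0,0,0,0.36,40],[0,0,0,0.48,40],[0,0,0,0.6,40],[0,0,0,0.72,40],[0,0,0,0.84,40],[0,0,0,0.96,40]]])

```text
time: 21.55
tool_pos: [0.4395, -0.1257, 0.0872]
ee_rot: [-3.141, -0.0, 1.612]
wrist_force: [0.3, 0.7, -2.0]
width: 0.0656
```

Request:
step_arm(plan=[[[0,0,0,0.12,40],[0,0,0,0.24,40],[0,0,0,0.36,40],[0,0,0,0.48,40],[0,0,0,0.6,40],[0,0,0,0.72,40],[0,0,0,0.84,40],[0,0,0,0.96,40]]])

```text
time: 22.22
tool_pos: [0.4394, -0.1257, 0.0872]
ee_rot: [3.142, -0.001, 2.572]
wrist_force: [-0.4, -0.8, -1.1]
width: 0.0659
```

Request:
step_arm(plan=[[[0,0,0,0.12,40],[0,0,0,0.24,40],[0,0,0,0.36,40],[0,0,0,0.5,40],[0,0,0,0.5,40],[0,0,0,0.5,40]]])

```text
time: 22.72
tool_pos: [0.4395, -0.1258, 0.0873]
ee_rot: [3.141, -0.0, 3.063]
wrist_force: [0.6, -0.0, -2.5]
width: 0.0656
```

Request:
step_arm(plan=[[[25,1,-25,0,40],[48,2,-50,0,40],[48,2,-65,0,40],[48,2,-70,0,40],[48,2,-70,0,70],[48,2,-70,0,100],[48,2,-70,0,100],[48,2,-70,0,100]]])

```text
time: 23.38
tool_pos: [0.4879, -0.124, 0.0181]
ee_rot: [-3.141, 0.001, 3.065]
wrist_force: [-1.0, 0.4, 0.3]
width: 0.0825
```

Request:
step_arm(plan=[[[0,0,40,0,100],[0,0,80,0,100],[-40,0,110,0,100],[-80,0,130,0,100],[-80,0,130,0,100],[-80,0,130,0,100]]])

```text
time: 23.88
tool_pos: [0.4074, -0.1244, 0.1505]
ee_rot: [-3.139, 0.006, 3.064]
wrist_force: [0.6, -0.3, -0.4]
width: 0.0941
```

```bash
python3 - <<'E'
from h import *
import pickle
o=robot.get_obs(); s=cams.snapshot('wrist'); pickle.dump((o,s),open('w3.pkl','wb')); print(o['tool_pos'],o['ee_rot'])
t=snap('side','h_s.png'); u=snap('top','h_t.png')
# cup mask in wrist: neutral vs greenish bench
f=cv2.GaussianBlur(s['frame'],(5,5),0).astype(int); d=f[:,:,1]-f[:,:,0]
print('bench g-r',np.median(d), np.median(f.sum(2)))
m=((d<np.median(d)-5)&(f.sum(2)>200)).astype(np.uint8)
m=cv2.morphologyEx(m,cv2.MORPH_OPEN,np.ones((3,3)))
n,l,st,c=cv2.connectedComponentsWithStats(m)
for i in range(1,n):
    if st[i,4]>300: print(st[i],c[i].round(0))
E
```

```text
[ 0.40739976 -0.12443141  0.15045627] [-3.13931783  0.00596264  3.0639547 ]
bench g-r 4.0 372.0
[   0   86   66  141 4794] [ 24. 170.]
[258 226  20  44 619] [268. 248.]
[309 228  19  41 544] [318. 251.]
```

```bash
python3 - <<'E'
from h import *
import pickle
for n,fn,z in (('side','h_s.png',0.0),('top','h_t.png',.035)):
    s=pickle.load(open(n+'0.pkl','rb')); f=cv2.imread('pics/'+fn)[:,:,::-1]
    b=s['frame']
    d=np.abs(cv2.GaussianBlur(f,(3,3),0).astype(int)-cv2.GaussianBlur(b,(3,3),0)).sum(2)
    p=proj(s,[.51,-.124,.035]); print(n,'expect',p.round(0))
    m=(d>28).astype(np.uint8); u,v=p.astype(int)
    R=45 if n=='side' else 35
    for r in range(v-R,v+R,2): print(''.join('#' if m[r,c] else '.' for c in range(u-R,u+R)))
E
```

```text
side expect [320. 213.]
......................................................................................####
......................................................................................####
.....................................................................................#####
.....................................................................................#####
.....................................................................................#####
...........#######..................................................................######
...........#######..................................................................######
...........#######..................................................................######
####.......#######..................................................................######
####..........##...................................................................#######
.............#######...............................................................#######
..............#####........................................................
[... 4826 characters left out ...]
.............################################################
......................################################################
...#################.#################################################
..####################################################################
..####################################################################
..####################################################################
..####################################################################
.#####################################################################
.#####################################################################
.#####################################################################
```

```bash
python3 - <<'E'
from h import *
import pickle
s=pickle.load(open('side0.pkl','rb'))
for u,v,z in [(316,221,.024),(351,208,.045),(344,201,.077),(331,237,.0),(343,236,.0)]: print(u,v,onz(s,u,v,z).round(3))
t=pickle.load(open('top0.pkl','rb'))
print('top foot',onz(t,279+41,203+26,.03).round(3), onz(t,279+36,203+28,.03).round(3))
# predicted for hypotheses: foot top edge & collar corners with foot centre x0
for x0 in (.52,.53,.54,.55):
    print(x0,proj(s,[x0,-.124,.023]).round(0),proj(s,[x0,-.124,.046]).round(0),proj(t,[x0,-.124,.03]).round(0))
E
```

```text
316 221 [ 0.515 -0.103  0.024]
351 208 [ 0.44  -0.155  0.045]
344 201 [ 0.456 -0.133  0.077]
331 237 [ 0.471 -0.084  0.   ]
343 236 [ 0.444 -0.097  0.   ]
top foot [ 0.533 -0.139  0.03 ] [ 0.528 -0.126  0.03 ]
0.52 [316. 216.] [316. 209.] [314. 234.]
0.53 [312. 215.] [312. 208.] [314. 230.]
0.54 [308. 215.] [309. 207.] [314. 226.]
0.55 [304. 214.] [305. 206.] [314. 222.]
```

Request:
step_arm(plan=[[[0,0,-30,0,0],[0,0,-60,0,0],[0,0,-93,0,0],[0,0,-93,0,0],[0,0,-93,0,0],[20,0,-93,0,0],[40,-1,-93,0,0],[50,-1,-93,0,0]]])

```text
time: 24.7
tool_pos: [0.4607, -0.1258, 0.0568]
ee_rot: [-3.14, 0.003, 3.066]
wrist_force: [-1.7, -1.8, 0.7]
width: 0.0443
```

Request:
step_arm(plan=[[[6,0,0,0,0],[12,0,0,0,0],[18,0,0,0,0],[24,0,0,0,0],[30,0,0,0,0],[34,0,0,0,0],[38,0,0,0,0],[38,0,0,0,0]]])

```text
time: 25.37
tool_pos: [0.4834, -0.1266, 0.054]
ee_rot: [-3.136, -0.03, 3.066]
wrist_force: [-32.3, -4.6, 21.0]
width: 0.0106
```

```bash
cat > sd.py <<'E'
from h import *
import pickle,sys
s=pickle.load(open('side0.pkl','rb')); n=cams.snapshot('side'); f=n['frame']
o=robot.get_obs(); print(o['tool_pos'].round(4),o['wrist_force'].round(1),o['width'].round(3))
d=np.abs(cv2.GaussianBlur(f,(3,3),0).astype(int)-cv2.GaussianBlur(s['frame'],(3,3),0)).sum(2)
cx,cy=int(sys.argv[1]),int(sys.argv[2])
for r in range(cy-46,cy+26,2): print(r,''.join('.' if d[r,c]<28 else ('+' if f[r,c].sum()<200 else '#') for c in range(cx-35,cx+50)))
cv2.imwrite('pics/'+sys.argv[3],f[:,:,::-1])
E
python3 sd.py 315 215 k1.png
```

```text
Traceback (most recent call last):
  File "sd.py", line 4, in <module>
    o=robot.get_obs(); print(o['tool_pos'].round(4),o['wrist_force'].round(1),o['width'].round(3))
                                                                              ^^^^^^^^^^^^^^^^
AttributeError: 'float' object has no attribute 'round'
```

Request:
step_arm(plan=[[[-10,0,0,0,0],[-12,0,0,0,0],[-12,0,0,0,0]]])

```text
time: 25.67
tool_pos: [0.4802, -0.1258, 0.0549]
ee_rot: [-3.139, -0.007, 3.066]
wrist_force: [-11.1, -2.1, 8.5]
width: 0.0041
```

```bash
sed -i "s/,o\['width'\].round(3)/,o['width']/" sd.py; python3 sd.py 315 215 k1.png
```

```text
[ 0.4802 -0.1258  0.0549] [-10.9  -2.4   8.2] 0.0042696726774694195
169 .................................##+++++++++++++++++++++++++++++++++++++++#..........
171 ................................#++++#+++++++++++++++++++++++++++++++++++#...........
173 ...............................#++++++++++++++++++++++++++++++++++++++++#............
175 ...............................#+++++++++++++++++++++++++++++++++++++++#.............
177 ......#++++++..................#++++++++++++++++++++++++++++++++++++++#..............
179 ......#++++++..................##+#+##+++++++++++++++++++++++++++++++#...............
181 ......#++++++..................##++++#+#+#++#+++++++++++++++++++#....................
183 ......#+++++#..................##++++++#++#+++#++++++##+++++++###....................
185 .........#.....................#####++++#++++###+##++++++++++++#.....................
187 ........#+++++#................#####+#+#+++###++#+###++++++++###.....................
189 ..........####....................#####+###+++++##+++++##+++++##.....................
191 ......................................
[... 1507 characters left out ...]
.........####+++####+###+####..########...............................
227 ............................###+#######+++##########.................................
229 .............................##++##########+######...................................
231 .............................#++####+######..........................................
233 ..............................##########.............................................
235 .....................................................................................
237 .....................................................................................
239 .....................................................................................
```

Request:
step_arm(plan=[[[-30,0,0,0,0],[-45,0,20,0,50],[-40,0,60,0,100],[-20,0,90,0,100],[10,0,95,0,100],[26,0,95,0,100],[26,0,95,0,100],[26,0,95,0,100]]])

```text
time: 26.38
tool_pos: [0.5099, -0.1245, 0.1489]
ee_rot: [3.141, -0.001, 3.066]
wrist_force: [0.2, -0.2, -0.0]
width: 0.0452
```

```bash
python3 - <<'E'
from h import *
import pickle
from h import robot
s=pickle.load(open('side0.pkl','rb'));f=cams.snapshot('side')['frame'];o=robot.get_obs();print(o['tool_pos'],o['width'])
cv2.imwrite('pics/k2.png',f[:,:,::-1])
d=np.abs(cv2.GaussianBlur(f,(3,3),0).astype(int)-cv2.GaussianBlur(s['frame'],(3,3),0)).sum(2)
for r in range(195,241,1): print(r,''.join('.' if d[r,c]<28 else str(min(9,f[r,c].sum()//50)) for c in range(290,360)))
for n,p in dict(collarfootbot=[.51,-.092,0],collarmouthbot=[.485,-.092,.007],ctopfoot=[.527,-.092,.064],ctopmouth=[.502,-.092,.070],lowlip=[.477,-.125,.009],toplip=[.492,-.125,.072],footlow=[.547,-.125,0]).items(): print(n,proj(s,p).round(0))
E
```

```text
[ 0.50904458 -0.12446686  0.14863702] 0.04908565582973433
195 ......................................................................
196 ......................................................................
197 ......................................................................
198 ......................................................................
199 ......................................................................
200 ......................................................................
201 ......................................................................
202 ......................................................................
203 ......................................................................
204 ......................................................................
205 ......................................................................
206 ........................................................666...........
207 .......................................................65456..........
208 ......................................................654456...
[... 1861 characters left out ...]
66666666666..........
234 ....................................633333333433466666666666..........
235 ....................................63333333344334666666656...........
236 ....................................7433333334553345666656............
237 ....................................653333333356653455556.............
238 ....................................7433333333566556767...............
239 .....................................63333333345556...................
240 ......................................643333334456....................
collarfootbot [316. 232.]
collarmouthbot [326. 232.]
ctopfoot [311. 209.]
ctopmouth [321. 209.]
lowlip [332. 224.]
toplip [328. 202.]
footlow [305. 221.]
```

Request:
step_arm(plan=[[[20,0,30,0,100],[40,0,50,0,100],[50,0,60,0,100],[50,0,60,0,100],[50,0,60,0,100]]])

```text
time: 26.85
tool_pos: [0.5589, -0.1248, 0.2092]
ee_rot: [3.141, -0.001, 3.066]
wrist_force: [-0.2, 0.7, -0.8]
width: 0.0826
```

```bash
cat > wm.py <<'E'
from h import *
import pickle,sys
o=robot.get_obs(); s=cams.snapshot('wrist'); pickle.dump((o,s),open(sys.argv[1]+'.pkl','wb')); print(o['tool_pos'].round(4),o['ee_rot'].round(3),o['width'])
f=cv2.GaussianBlur(s['frame'],(5,5),0).astype(int); gr=f[:,:,1]-f[:,:,0]; S=f.sum(2)
print(np.percentile(gr,[5,25,50,75,95]),np.percentile(S,[5,25,50,75,95]))
b0,b1,c0,c1,st=map(int,sys.argv[2:7])
med=np.median(S[b0:b1,c0:c1])
for r in range(b0,b1,2*st): print('%3d'%r,''.join('.' if gr[r,c]>=3 and abs(S[r,c]-med)<60 else str(min(9,S[r,c]//60)) for c in range(c0,c1,st)))
E
python3 wm.py w4 60 300 150 420 3
```

```text
[ 0.5589 -0.1248  0.2092] [ 3.141e+00 -1.000e-03  3.066e+00] 0.08261897676995389
[-13.   0.   5.   5.   6.] [ 59. 204. 439. 461. 476.]
 60 ..........................................................................................
 66 ...........................................5445667........................................
 72 ..........................................64566666..666...................................
 78 ..........................................65566.67766667.676..............................
 84 .........................................777.77667777.776666665...........................
 90 .........................................77....777.7..6777666546..........................
 96 ........................................77777......77.7.7766544...........................
102 .........................................7.777777777777777777.7...........................
108 .........................................567.7777.7.7..777..77............................
114 .........................................5667677.7.77.777.777.............................
120 ...........
[... 2134 characters left out ...]
66666663222550003333333334455666664
258 ...........5333333200005311366666666666666666653356666656666663223650000333333332222222233
264 ..........43333331000005311266666666666666666312225666666666663223640000023333335.......52
270 ........6333333310000046311266666666666.666666322223666666666622246630000023333334.......4
276 .......433333331000005664112566666666666666666652224666666666622246..300000233333335......
282 .....6433333331000004..64112566666666666666666665456666666666522246...200000233333334.....
288 ....5333333330000003...65211566666666666666666652211466666666522256....1000001333333336...
294 ...4333333330000002....6521156666666666666666.522223666666666522256.....1000001333333334..
```

```bash
python3 - <<'E'
from h import *
import pickle
o,s=pickle.load(open('w4.pkl','rb'))
f=cv2.bilateralFilter(s['frame'],9,40,5).astype(int); d=f[:,:,1]-f[:,:,0]; S=f.sum(2)
m=(d<=2).astype(np.uint8)[55:160,250:360]
m=cv2.morphologyEx(m,cv2.MORPH_OPEN,np.ones((3,3)))
n,l,st,c=cv2.connectedComponentsWithStats(m); i=1+np.argmax(st[1:,4]); mm=(l==i).astype(np.uint8)
cs,_=cv2.findContours(mm,0,2); cn=max(cs,key=cv2.contourArea); print(st[i],cv2.minAreaRect(cn))
print((cv2.approxPolyDP(cn,3,True)[:,0]+[250,55]).tolist())
for r in range(0,100,3): print('%3d'%(r+55),''.join(('.' if not mm[r,k] else chr(97+min(25,max(0,(S[r+55,k+250]-250)//15)))) for k in range(10,100)))
E
```

```text
[  24    9   66   49 1269] ((57.24403381347656, 29.518512725830078), (68.58490753173828, 34.24528503417969), 31.890790939331055)
[[279, 65], [274, 84], [278, 81], [287, 88], [298, 88], [299, 81], [309, 81], [309, 91], [322, 97], [309, 103], [319, 112], [324, 112], [319, 107], [322, 97], [338, 100], [339, 85], [334, 81], [318, 80], [313, 72], [309, 76], [301, 74], [298, 66]]
 55 ..........................................................................................
 58 ..........................................................................................
 61 ..........................................................................................
 64 ....................gddddefghil...........................................................
 67 ...................cbdcaacdefghijjjkkkklk.................................................
 70 ..................dbcdefgggffhiijjjjkkkkk.................................................
 73 ................gcbcdefghhiiijjjjjjjkkkkl.........kkkl....................................
 76 ...............cccccdfghhiijkkkkkkkkkkkkklllllkkkkkkll
[... 1806 characters left out ...]
...................................
136 ..........................................................................................
139 ..........................................................................................
142 ..........................................................................................
145 ..........................................................................................
148 ..........................................................................................
151 ..........................................................................................
154 ..........................................................................................
```

```bash
python3 - <<'E'
from h import *
import pickle
o,s=pickle.load(open('w4.pkl','rb'))
m=wz(o,s,304,82,.041); a=np.array([.807,-.592])
print('mouth',m,'collar',m[:2]+20.3e-3*a,'grip',m[:2]+(20.3+4.7)*1e-3*a,'foot',m[:2]+.0676*a)
for n,u,v,z in [('R collar/lip',340,92,.04),('L',272,70,.04),('bottom',304,148,.02),('leftbot',273,138,.02)]: print(n,wz(o,s,u,v,z).round(4))
t=pickle.load(open('side0.pkl','rb'))
f=m[:2]+.0676*a; print(proj(t,[*f,.023]), proj(t,[*m[:2],.041]))
print(o['tool_pos'])
E
```

```text
mouth [ 0.44866797 -0.09700724  0.041     ] collar [ 0.46505007 -0.10902484] grip [ 0.46884297 -0.11180724] foot [ 0.50322117 -0.13702644]
R collar/lip [ 0.461  -0.0606  0.04  ]
L [ 0.4348 -0.1285  0.04  ]
bottom [ 0.5174 -0.0998  0.02  ]
leftbot [ 0.5036 -0.1341  0.02  ]
[323.61995303 214.40404739] [342.76203789 222.06958204]
[ 0.55893902 -0.12480741  0.20916194]
```

Request:
step_arm(plan=[[[-30,7,0,-0.1,100],[-60,14,-10,-0.2,100],[-87,20,-40,-0.29,100],[-87,20,-75,-0.29,100],[-87,20,-105,-0.29,100],[-87,20,-130,-0.29,100],[-87,20,-130,-0.29,100],[-87,20,-130,-0.29,100]]])

```text
time: 27.57
tool_pos: [0.47, -0.1042, 0.0774]
ee_rot: [-3.141, -0.006, 2.775]
wrist_force: [0.0, 0.9, 0.6]
width: 0.094
```

Request:
step_arm(plan=[[[0,0,-15,0,100],[0,0,-30,0,100],[0,0,-45,0,100],[0,0,-45,0,100]]])

```text
time: 27.9
tool_pos: [0.4717, -0.1046, 0.0337]
ee_rot: [3.142, -0.002, 2.776]
wrist_force: [-0.7, 0.9, -0.2]
width: 0.0937
```

Request:
step_arm(plan=[[[0,0,0,0,60],[0,0,0,0,40],[0,0,0,0,40],[0,0,0,0,40],[0,0,0,0,40],[0,0,0,0,40],[0,0,0,0,40]]])

```text
time: 28.48
tool_pos: [0.4738, -0.1047, 0.0359]
ee_rot: [3.14, 0.002, 2.776]
wrist_force: [-0.8, 1.9, 5.4]
width: 0.0658
```

```bash
python3 wm.py w5 180 336 150 420 3
```

```text
[ 0.4738 -0.1047  0.0359] [3.140e+00 2.000e-03 2.776e+00] 0.06584108183836482
[-3.  1.  4.  5.  5.] [ 67. 188. 381. 395. 409.]
180 ...................................55555556655555555555...................................
186 .............................544455555556666555566.6.6665545..............................
192 ............................543444555555.666566666665.665555545...........................
198 ...........................432344455555666655.55.6.5666555555444..........................
204 ..........................53223344555556666.565666656665555544334.........................
210 ..........................532233445555566665555.6.6.66.5555443334.........................
216 ..........................544323444555566.556556666.6655555443344.........................
222 .........................644454334455556.6.5656666666655554433444.........................
228 .........................4443555544445566655656666.666555444554444........................
234 ........................5443345555555555444444444444455555555433446.......................
240 ...................
[... 796 characters left out ...]
5566..66...00000233333333..........
294 .........433333333100000.........5556.56666666.6655555545.........400000233333333.........
300 1112....4333333331000004..........556655666666.666555544...........2000002333333335...4211
306 00003..3333333332000002............65665666.66666555555.............1000002333333334..2000
312 00002.3333333332110000.................6.666666.6555................40000122333333333.1000
318 0000033333333322210004...............................................200012223333333320111
324 112102333333322221002..........................................421111100112223333333322222
330 11211233333322222100...................................42111111122222211123332333333322222
```

Request:
step_arm(plan=[[[0,0,40,0,40],[0,0,80,0,40],[0,0,110,-0.12,40],[0,0,122,-0.24,40],[0,-5,122,-0.36,40],[0,-10,122,-0.48,40],[0,-15,122,-0.6,40],[0,-18,122,-0.72,40]]])

```text
time: 29.2
tool_pos: [0.472, -0.1234, 0.1556]
ee_rot: [-3.14, -0.001, 2.049]
wrist_force: [0.1, 0.3, -1.7]
width: 0.0655
```

Request:
step_arm(plan=[[[0,0,0,-0.12,40],[0,0,0,-0.24,40],[0,0,0,-0.36,40],[0,0,0,-0.48,40],[0,0,0,-0.6,40],[0,0,0,-0.72,40],[0,0,0,-0.84,40],[0,0,0,-0.96,40]]])

```text
time: 29.87
tool_pos: [0.4719, -0.123, 0.1553]
ee_rot: [-3.139, 0.001, 1.09]
wrist_force: [0.1, -0.1, -2.1]
width: 0.0653
```

Request:
step_arm(plan=[[[0,0,0,-0.12,40],[0,0,0,-0.24,40],[0,0,0,-0.36,40],[0,0,0,-0.48,40],[0,0,0,-0.6,40],[0,0,0,-0.72,40],[0,0,0,-0.84,40],[0,0,0,-0.96,40]]])

```text
time: 30.53
tool_pos: [0.4719, -0.123, 0.1554]
ee_rot: [-3.141, 0.002, 0.13]
wrist_force: [0.1, -0.9, -1.3]
width: 0.066
```

Request:
step_arm(plan=[[[15,0,0,-0.11,40],[30,0,0,-0.21,40],[47,0,0,-0.21,40],[48,0,-5,-0.21,40],[48,0,-12,-0.21,40],[48,0,-17,-0.21,40],[48,0,-17,-0.21,40]]])

```text
time: 31.12
tool_pos: [0.5192, -0.1239, 0.142]
ee_rot: [3.139, 0.001, -0.075]
wrist_force: [-6.8, -0.5, 10.6]
width: 0.0657
```

```bash
python3 t.py m1.png
```

```text
[ 0.5192 -0.1239  0.142 ] [-6.8 -0.5 10.6] [-0.06  0.92 -0.14] 0.06566778446900097
col284 v200..400/4 [427, 421, 422, 423, 417, 419, 417, 421, 421, 423, 428, 430, 434, 352, 410, 432, 426, 431, 449, 458, 461, 458, 451, 448, 449, 434, 434, 431, 429, 459, 491, 474, 464, 438, 90, 129, 170, 199, 219, 238, 243, 240, 404, 475, 446, 472, 470, 456, 452, 459]
```

Request:
step_arm(plan=[[[-4,0,-5,0,40],[-7,0,-10,0,40],[-10,0,-15,0,40],[-12,0,-20,0,40],[-12,0,-20,0,40]]])

```text
time: 31.58
tool_pos: [0.5079, -0.1232, 0.1209]
ee_rot: [3.14, -0.001, -0.074]
wrist_force: [-3.6, 1.0, 7.2]
width: 0.066
```

```bash
python3 wm.py w6 180 336 150 420 3
```

```text
[ 0.5079 -0.1232  0.1209] [ 3.14e+00 -1.00e-03 -7.40e-02] 0.06595700695536078
[-5.  0.  4.  5.  6.] [ 56. 166. 383. 458. 477.]
180 .....8....8888....8...8...775667666666666666666666666666666666677......................8..
186 .8.........888...88..8....776766666666666666666666666666655567677.........................
192 8........8..8........88..7776556666666666666.66666666666555555677.........................
198 ..........88.............77555556666666666666666666666665555554677........................
204 ...88...................775455555666666676666666666666655555544457........................
210 .......8.....8..88......6644455555666666666.66666666665555554443467.......................
216 8...8............8......6434445555566666666666666666665555444433357.......................
222 ..8.....8.........8....76334444455566666666666676666655554444333347.......................
228 ..........8.............6433344455556666667777776666655544443333357.......................
234 ........8...............6533334445556666766...77..76555444333332367.......................
240 ...................
[... 796 characters left out ...]
7777777777777300233333334..........
294 .........533333333200001666666666666666666666666666666666666666666500000233333333.........
300 2222....4333333332000004..............................8............2000002333333336...5222
306 00004..4333333332000002........................8...8...8............1000003333333335..2000
312 00002.3333333333210001............88........88.................88...50000123333333334.1000
318 0010033333333333210004.........................88888..............8..300012333333333331111
324 223212333333333331003..............................................88.11123333333333322232
330 22222233333333333101...............8..........8.88.8888.88.....8......51223333333333322222
```

Request:
step_arm(plan=[[[-1,0,-5,0,40],[-2,0,-10,0,40],[-3,0,-15,0,40],[-3,0,-20,0,40],[-3,0,-25,0,40],[-3,0,-25,0,40]]])

```text
time: 32.13
tool_pos: [0.5035, -0.123, 0.0942]
ee_rot: [3.141, 0.004, -0.074]
wrist_force: [-4.3, -0.1, 3.7]
width: 0.0663
```

```bash
python3 wm.py w7 150 336 150 420 3
```

```text
[ 0.5035 -0.123   0.0942] [ 3.141  0.004 -0.074] 0.06630609522776894
[-4.  0.  4.  5.  6.] [ 65. 174. 402. 488. 509.]
150 .55422222222222222222222222222222222222222222222222222222222222222222222222221222222255...
156 .55522222222222222222222222222222222222222222222222222222222222222222222222222222222355...
162 ..5544444444444444443333333333333333333333333333333333333333333333333333333333333333455...
168 ..........................................................................................
174 .......................................77666666666777.....................................
180 888888888888888888888888874555557776555555555555555555567765555547888..8888888877888888888
186 88888888988888888888888887335..77555555555555555555555555577..3338888888888888887888888888
192 8888888888888888888888888735.7655555555555555555555555555544577438888888888888888888888888
198 888888888888888888888888877.65555555555555555555555555554444446768888888888888888888888888
204 8888888888888888888888887.75555555555555677...77775555444444444578888888888888878888887888
210 888888888888888888888888.755
[... 1262 characters left out ...]
333347.5337883002333333347888888888
294 8888888786333333332000588533335.753333333333333333333333357743333.883000233333334.88888888
300 2223.88853333333320000588888888887776533333333333333457.888888888888300003333333336888.222
306 0000488433333333300000588888888888888877887777777.7778888888888888883000003333333335882000
312 00003.4333333333210001.87888888888888888888888888888888888888888888850000123333333334.1000
318 011013333333333331000588888888888888888888888888888888888888888888888300023333333333331111
324 223313333333333331003888888888888888888888888888888888888888888888888.21123333333343422332
330 22322233333333333201.7888888888888888888888888888888888888888888888888.2233333344443322222
```

Request:
step_arm(plan=[[[0,0,22,0,40],[-25,0,27,0,40],[-55,0,20,0,40],[-65,0,-10,0,40],[-65,0,-40,0,40],[-65,0,-55,0,40],[-65,0,-60,0,40],[-65,0,-64,0,40]]])

```text
time: 32.85
tool_pos: [0.4372, -0.1217, 0.0298]
ee_rot: [-3.139, 0.009, -0.074]
wrist_force: [-13.7, 4.6, 21.6]
width: 0.066
```

Request:
step_arm(plan=[[[0,0,-3,0,40],[0,0,-6,0,40],[0,0,-8,0,40],[0,0,-8,0,40]]])

```text
time: 33.18
tool_pos: [0.4405, -0.1221, 0.0292]
ee_rot: [-3.14, 0.001, -0.073]
wrist_force: [-15.8, 8.2, 31.7]
width: 0.0658
```

```bash
python3 wm.py w8 168 320 180 390 4
```

```text
[ 0.4405 -0.1221  0.0292] [-3.14e+00  1.00e-03 -7.30e-02] 0.06577042682181077
[-3.  0.  4.  5.  5.] [ 75. 162. 397. 412. 427.]
168 66776766777777777777766777777767777.67777767766766666
176 667777766666666666.6..6655555566.666666.6.66..7666667
184 66777777.6.634445.64444444444444445.644436.7776...776
192 76767777666633.64444444444444444444445632.6677...776.
200 777776766666564444444444444444444444444666667767666..
208 66.676..76.6544444444445566665444433333346667.6777766
216 6..67.676..54444444446.66666.6.64333333334.6666677776
224 67766776..6333334445.66666....6.65333333335667776..6.
232 667776.6.653333333466666..6.6666.64333333336777776667
240 6....6.66.433333334666666666....6.4222222336676777777
248 7..777.33643323222366666.6..666666222222223.434677776
256 .6..64333552222222236666...6666.632222222246333477766
264 66.643333563222222222366666.6.6322222222226633333.666
272 ...33333256632222222222222222222222222222666233333.66
280 ..3333330466642222222222222222222222222366.6023333356
288 53333330056535632222222222222222222222663466002333334
296 33333310056522256422222222222222222366222466000233333
304 333331000566666666666432222222346.6666666666000023333
312 333331000...6.76..6777666.....67776677777777000123333
```

Request:
step_arm(plan=[[[-3,0,2,0,40],[-9,0,2,0,40],[-15,0,1,0,40],[-21,0,0,0,40],[-25,0,0,0,40],[-25,0,0,0,40]]])

```text
time: 33.73
tool_pos: [0.4168, -0.1239, 0.0244]
ee_rot: [3.139, -0.004, -0.074]
wrist_force: [1.4, 0.2, 9.4]
width: 0.0657
```

```bash
python3 wm.py w9 168 320 180 390 4
```

```text
[ 0.4168 -0.1239  0.0244] [ 3.139 -0.004 -0.074] 0.06565733061450839
[-3.  0.  4.  5.  5.] [ 77. 207. 402. 416. 430.]
168 777776666677776667776676667667777777776.6667767776666
176 677666776666666666666..665555666666666666666667777776
184 6776776666632466666444444333333333566.6.2266676777777
192 677776..666324.64444444445554433333335652266777766666
200 7776777666646644434445666666666633333335.366777776667
208 666667777666443333456666.6666666653333333666776777777
216 6777777776.4333333466666666666..6643333333.6777777777
224 667666667653333333466.6666666666665233333346777777776
232 .67776666633333333366666666.6666664222223335676677777
240 66677677663333333334666666..6666652222222335676676676
248 6676675355333333333335666..66665322222222234.34776677
256 76667433463333332323332234443322222222222226533477677
264 66774333365332322222222222222222222222222246333336777
272 776333333.6422222222222222222222222222222366233333.76
280 6.3333330566522222222222222222222222222246660233333.7
288 .333333005655.32222222222222222222222235.466002333334
296 33333310056522564222222222222222222236632466000233333
304 33333100056666666665322222222222356666666666000033333
312 333331000.6677777777766666666.66777777777777000123333
```

Request:
step_arm(plan=[[[-5,0,-1,0,40],[-10,0,-2,0,40],[-15,0,-3,0,40],[-20,0,-3,0,40],[-20,0,-3,0,40]]])

```text
time: 34.2
tool_pos: [0.3945, -0.123, 0.0195]
ee_rot: [3.141, 0.001, -0.075]
wrist_force: [0.9, -0.5, 6.5]
width: 0.066
```

```bash
python3 wm.py w10 168 320 180 390 4
```

```text
[ 0.3945 -0.123   0.0195] [ 3.141e+00  1.000e-03 -7.500e-02] 0.06603813587883815
[-3.  0.  4.  5.  5.] [ 77. 201. 404. 417. 431.]
168 76676766643322222322233322222223223222222324677777666
176 66677777666666666666666666666666666666666666667767777
184 77677777664336776666544566666544566667773236677777777
192 77666667665236666433566666666666533356663236677777777
200 77676677665256433336666666666666663333356336677777776
208 66767777666653333356666666666666666333334666677667667
216 76776777766433333356666666666666666333333366667777776
224 67777777665333333336666666666666664222333336677777667
232 77776777653333333333666666666666642222222234677777777
240 66777777653333333333336666666664222222322233667777777
248 777767.3643333333333333333333332223222222233644777777
256 77677533653333333333333333333333232222222223633467777
264 77674333463333333333333333333332332222222236533337777
272 66733333365333333333333333333333333222222246333333677
280 663333330666333333333333333333333322332225661233333.7
288 .3333330066664333333333333333323333232236666002333334
296 33333310056524653333333333333323333324653466000233333
304 33333100056666666653333333333323334666666666000023333
312 333331000.7777677777666665555666677777777777000123333
```

Request:
step_arm(plan=[[[0,0,0,0,70],[0,0,0,0,80],[0,0,0,0,100],[0,0,0,0,100],[0,0,0,0,100],[0,0,0,0,100],[0,0,30,0,100],[0,0,70,0,100]]])

```text
time: 34.92
tool_pos: [0.392, -0.1212, 0.086]
ee_rot: [-3.138, 0.011, -0.074]
wrist_force: [0.5, -0.5, 0.8]
width: 0.0938
```

Request:
step_arm(plan=[[[0,0,40,0,100],[0,0,80,0,100],[0,0,100,0,100],[0,0,100,0,100],[0,0,100,0,100]]])

```text
time: 35.33
tool_pos: [0.3961, -0.1231, 0.1904]
ee_rot: [3.141, -0.002, -0.074]
wrist_force: [-0.2, -0.5, -0.2]
width: 0.094
```

```bash
python3 wm.py w11 110 290 215 355 3
```

```text
[ 0.3961 -0.1231  0.1904] [ 3.141e+00 -2.000e-03 -7.400e-02] 0.0939902534856111
[-4.  0.  4.  5.  5.] [ 42. 185. 367. 380. 393.]
110 ...............................................
116 ...............................................
122 ...............................................
128 ...............................................
134 ...............................................
140 ...............................................
146 ............54444444444444444444445............
152 ............654..554444554445...54.............
158 ............654543355556.665323554.............
164 .............553335555556...5322456............
170 .............533345.666655.66522246............
176 .............4333355..655.666322225............
182 .............4333335655566.53222235............
188 .............433333333343322222223.............
194 .............533333333332222222235.............
200 .............654333333332222222355.............
206 .............633453323333222345335.............
212 .....................555555....................
218 ...............................................
224 ...............................................
230 ...............................................
236 ...............................................
242 ...............................................
248 ...............................................
254 ...............................................
260 ...............................................
266 ...............................................
272 ...............................................
278 ...............................................
284 ...............................................
```

Request:
step_arm(plan=[[[32,24,0,0,0],[64,48,0,0,0],[96,71,0,0,0],[128,94,0,0,0],[160,118,0,0,0],[192,141,0,0,0],[220,162,0,0,0],[237,174,0,0,0]]])

```text
time: 36.05
tool_pos: [0.6331, 0.0538, 0.1846]
ee_rot: [-3.141, 0.007, -0.072]
wrist_force: [-0.5, -0.0, 0.0]
width: 0.0442
```

Request:
step_arm(plan=[[[0,0,-30,0,0],[0,0,-60,0,0],[0,0,-90,0,0],[0,0,-105,0,0],[0,0,-115,0,0],[0,0,-115,0,0]]])

```text
time: 36.55
tool_pos: [0.6291, 0.0512, 0.0686]
ee_rot: [3.141, 0.01, -0.074]
wrist_force: [-0.3, -0.3, 0.3]
width: 0.004
```

```bash
python3 - <<'E'
from h import *
import pickle
o=robot.get_obs(); print(o['tool_pos'],o['wrist_force'],o['width'])
s=cams.snapshot('wrist'); cv2.imwrite('pics/p1.png',s['frame'][:,:,::-1])
# side check of cup: bystander/scene diff vs start
a=pickle.load(open('side0.pkl','rb')); f=cams.snapshot('side')['frame']; cv2.imwrite('pics/p1s.png',f[:,:,::-1])
d=np.abs(cv2.GaussianBlur(f,(3,3),0).astype(int)-cv2.GaussianBlur(a['frame'],(3,3),0)).sum(2)
p=proj(a,[.415,-.123,.035]).astype(int); print(p, proj(a,[.415,-.123,0]),proj(a,[.415,-.123,.07]))
for r in range(p[1]-30,p[1]+36,2): print(r,''.join('.' if d[r,c]<28 else str(min(9,f[r,c].sum()//50)) for c in range(p[0]-35,p[0]+35)))
E
```

```text
[0.62913249 0.05117324 0.06856072] [-0.32445821 -0.27359208  0.3445602 ] 0.0040082839042964126
[358 220] [356.69667129 231.90690236] [360.06410645 208.74356192]
190 8888778778887788878788777878778787788888887777887777777778788777777777
192 8888888777788888888888777787788888887778888888888887888887877777877777
194 7878788888888888887888888877778887877777887877777888878787877877777777
196 8787888888788888888888888888778888888888887777777778778777888777878877
198 7887888788878887777787878777888888778877777787788877777778888888888778
200 77887787888887777887888778888788.....77.777778778887777888878788788887
202 778888888777888778877778787...6544444444456.....7787888878888788888887
204 777787878888877877778887...544444444444444444457.788888888888887888888
206 888888887788888788877777.6344444444444444444333346....88877888888.8888
208 87777878877888877777787..644444444444444444433333347....78888787888888
210 78888887778877777888888.65544444444444444444443333466...88888888888888
212 7877778878777877788877..623554444444444444343433335645.888888888888888
214 777878788888877777778..632333466544
[... 835 characters left out ...]
8888888888888888888888888
238 8877788887877777888887777788877..........88887888888888888888888888888
240 8888887887888877777788777787887787778888888888788888787788888877888888
242 8788788888888788777888877888.88878888888888788888888888888878888888887
244 8888888778787787777778887777888888887888778888887888888888888888888888
246 7788887888877888787888877877778888778888788877778888888788888888888887
248 8888888888888788777777777777778878888887778878888888788888877777888778
250 8888788877888888878788777777777778877788877777888787777888878888888888
252 7778888888888777778887777777887877877888888778888888888888888888887888
254 8888777888888777788888777777777777878787888887777887888888888877788888
```

Request:
step_arm(plan=[[[1,0,-8,0,0],[1,1,-16,0,0],[1,2,-24,0,0],[1,3,-32,0,0],[1,4,-40,0,0],[1,5,-48,0,0],[1,5,-55,0,0],[1,5,-55,0,0]]])

```text
time: 37.32
tool_pos: [0.6363, 0.0579, 0.0281]
ee_rot: [-3.139, -0.008, -0.073]
wrist_force: [-8.2, 3.0, 25.8]
width: 0.0003
```

Request:
step_arm(plan=[[[0,0,-3,0,0],[0,0,-6,0,0],[0,0,-6,0,0],[0,0,-6,0,0],[0,0,-6,0,0],[0,0,-6,0,0]]])

```text
time: 37.82
tool_pos: [0.6365, 0.0579, 0.0275]
ee_rot: [-3.139, -0.01, -0.073]
wrist_force: [-16.8, 2.2, 45.1]
width: 0.0003
```

Request:
step_arm(plan=[[[0,0,5,0,0],[0,0,5,0,0],[0,0,5,0,0],[0,0,5,0,0],[0,0,5,0,0],[0,0,5,0,0],[0,0,5,0,0],[0,0,5,0,0]]])

```text
time: 38.48
tool_pos: [0.6363, 0.0579, 0.028]
ee_rot: [-3.139, -0.009, -0.073]
wrist_force: [-10.2, 2.7, 28.8]
width: 0.0003
```

```bash
python3 - <<'E'
from h import *
import pickle
a=pickle.load(open('top0.pkl','rb')); f=cams.snapshot('top')['frame']; o=robot.get_obs(); print(o['tool_pos'],o['wrist_force'])
for r in range(158,220,2): print(r,''.join(str(min(9,f[r,c].sum()//35)) for c in range(286,352)), )
cv2.imwrite('pics/q.png',f[:,:,::-1])
E
```

```text
[0.63637066 0.05790065 0.02799657] [-8.71685628  2.54287    29.36700056]
158 999999999999999999999999999999999999999999999999999999999999999999
160 999999999899999999999999999999999999999999999999999999999999999999
162 999999999987777888888899998999999999999998899999999999999999999999
164 999999998974334333334333334444444455556666777777888888888888999999
166 999999998974434444444444444434434444444444443444333333333358999999
168 999999999975544444444444444444444444344344444444444444444359999999
170 999999999877777777777777776666566656565565545554444444453369999999
172 999999999876777777777777777777777777777777777777777777733369999999
174 999999999867777777777777777777777777777777777777777777533369999999
176 999999999867777777777777777777777777777777777777777777333379999999
178 999999999867777777777777777777777777777777777777777776333389999999
180 444556689667777777777777777777777777777777777777777773333489999999
182 446654499755555556666666666677777777777777777777777763333489999999
184 333333499734444444444444444444444444444445555555566643333489999999
186 35993249974444444444444444444
[... 473 characters left out ...]
4987444343344444444443344444444444443333444444333333799999999
202 599545987444444444444444444433344444444444444444444333333799999999
204 444445987344444444444444444444444444444444444444444333334799999999
206 577236976555555454544444444444444444444444444444444333334898999999
208 656346976666666666666666666666666665665555555555555333334899999999
210 444448999999888888878777777777776666666666666666666633333899999999
212 433333566667888888888889999999999999999999998888888878777889999999
214 999999334343344433333333333333344444555666788888888888898889999999
216 999999344443444444434444444434444444443343444333333333348999999999
218 999996233333333333343443434444444444444344343344444433799999999999
```

Request:
step_arm(plan=[[[0,0,8,0,0],[0,0,16,0,0],[0,0,24,0,0],[0,0,32,0,0],[0,0,40,0,0],[-2,0,70,0,0],[-2,0,105,0,0],[-2,0,140,0,0]]])

```text
time: 39.2
tool_pos: [0.6299, 0.0568, 0.1575]
ee_rot: [-3.141, 0.006, -0.074]
wrist_force: [1.0, -0.1, 0.5]
width: 0.0003
```

Request:
step_arm(plan=[[[-30,20,20,0,50],[-60,40,40,0,50],[-90,50,50,0,50],[-120,60,60,0,50],[-120,60,60,0,50],[-120,60,60,0,50]]])

```text
time: 39.7
tool_pos: [0.5108, 0.1172, 0.2191]
ee_rot: [-3.141, -0.001, -0.072]
wrist_force: [-0.1, -0.1, -0.2]
width: 0.0369
```

```bash
python3 - <<'E'
from h import *
import pickle
a=pickle.load(open('top0.pkl','rb'))['frame'].astype(int); f=cams.snapshot('top')['frame']; cv2.imwrite('pics/r.png',f[:,:,::-1]); o=robot.get_obs(); print(o['tool_pos'],o['wrist_force'])
d=np.abs(cv2.GaussianBlur(f,(3,3),0).astype(int)-cv2.GaussianBlur(a.astype(np.uint8),(3,3),0)).sum(2)
print('pan diff max',d[165:212,293:345].max(),(d[165:212,293:345]>40).sum(),'pedal',d[172:208,232:292].max(),(d[172:208,232:292]>40).sum())
for n,(u,v) in dict(oil=(160,257),loupe=(283,136),case=(421,302),teal=(134,193),pA=(206,242),pB=(175,146),pC=(225,135)).items(): print(n,(d[v-22:v+22,u-22:u+22]>40).sum())
a=pickle.load(open('side0.pkl','rb'))['frame']; g=cams.snapshot('side')['frame']; cv2.imwrite('pics/rs.png',g[:,:,::-1])
d=np.abs(cv2.GaussianBlur(g,(3,3),0).astype(int)-cv2.GaussianBlur(a,(3,3),0)).sum(2)
for r in range(155,270,3): print(r,''.join('.' if d[r,c]<40 else '#' for c in range(220,400,2)))
E
```

```text
[0.51135139 0.11656089 0.21804693] [ 0.05088545  0.70145911 -0.06668522]
pan diff max 49 1458 pedal 202 663
oil 1625
loupe 1736
case 1006
teal 1727
pA 1783
pB 1414
pC 1418
155 ...................#############################..........................................
158 ...................############################...........................................
161 ....................###########################...........................................
164 ......................######..#################...........................................
167 ....................###############..###....##............................................
170 ....................##..#################.###.............................................
173 ....................####.#...############.##..............................................
176 .....................#.##########....#.##.#...............................................
179 ...........................#############.###..............................................
182 .................................###########.........................
[... 2076 characters left out ...]
...................................
251 ..........................................................................................
254 ..........................................................................................
257 ..........................................................................................
260 ..........................................................................................
263 ..........................................................................................
266 ..........................................................................................
269 ..........................................................................................
```

Request:
step_arm(plan=[[[-30,-30,10,0,50],[-60,-60,20,0,50],[-85,-90,30,0,50],[-110,-120,40,0,50],[-130,-155,50,0,50],[-145,-190,50,0,50],[-160,-225,50,0,50],[-170,-260,50,0,50]]])

```text
time: 40.47
tool_pos: [0.3407, -0.1459, 0.2681]
ee_rot: [-3.141, 0.001, -0.075]
wrist_force: [0.2, -0.9, 0.2]
width: 0.0468
```

Request:
step_arm(plan=[[[-5,-36,0,0,50],[-15,-72,0,0,50],[-25,-108,0,0,50],[-35,-144,0,0,50],[-45,-180,0,0,50],[-55,-210,0,0,50],[-55,-210,0,0,50],[-55,-210,0,0,50]]])

```text
time: 41.13
tool_pos: [0.2859, -0.3555, 0.2664]
ee_rot: [-3.137, 0.002, -0.078]
wrist_force: [-0.0, 0.0, 0.2]
width: 0.0469
```

```bash
python3 - <<'E'
from h import *
import pickle
print(robot.get_obs()['tool_pos'])
for n in('top','side'):
    a=pickle.load(open(n+'0.pkl','rb'))['frame'].astype(float); f=cams.snapshot(n)['frame']; cv2.imwrite('pics/z%s.png'%n,f[:,:,::-1]); f=f.astype(float)
    f*=np.median(a.sum(2)/np.maximum(f.sum(2),1)); d=np.abs(cv2.GaussianBlur(f,(3,3),0)-cv2.GaussianBlur(a,(3,3),0)).sum(2)
    m=cv2.morphologyEx((d>45).astype(np.uint8),cv2.MORPH_OPEN,np.ones((2,2)))
    k,l,st,c=cv2.connectedComponentsWithStats(m)
    print(n,[(st[i].tolist()) for i in range(1,k) if st[i,4]>=8])
    if n=='top':
        print('pan max',d[166:210,295:343].max().round(),'pedal',d[174:206,234:290].max().round())
    else: print('box top',d[160:195,250:312].max().round(),'window/box',d[155:230,245:312].max().round(),'pedal',d[225:268,225:290].max().round())
E
```

```text
[ 0.2858698  -0.35547021  0.26637155]
top [[168, 182, 34, 32, 725], [304, 264, 28, 27, 399], [398, 311, 162, 109, 11795], [235, 368, 48, 44, 1235], [177, 383, 41, 37, 658], [261, 411, 24, 9, 180]]
pan max 10.0 pedal 9.0
side [[439, 0, 42, 44, 1348], [454, 0, 106, 278, 12156], [442, 44, 8, 2, 16], [451, 45, 12, 3, 27], [429, 46, 40, 60, 1008], [444, 48, 4, 2, 8], [465, 68, 14, 32, 132], [556, 83, 4, 12, 24], [537, 136, 19, 18, 159], [534, 164, 10, 10, 33], [534, 176, 26, 92, 1295], [521, 188, 16, 18, 137], [343, 202, 35, 37, 947], [507, 254, 3, 3, 9], [480, 260, 13, 5, 35], [485, 267, 7, 3, 17], [546, 269, 9, 4, 21], [202, 274, 50, 46, 1536], [465, 278, 55, 30, 1084], [535, 280, 19, 15, 140]]
box top 14.0 window/box 14.0 pedal 17.0
```

```bash
python3 -c "
from bench import robot
print(robot.close_job())"
```

```text
the job is handed in; nothing more can be done
None
```

I tipped the four slugs into the catch pan, stood the empty cup upright, pressed the pedal to its stop for about 1.2 s, let it back up and handed in the job at about 41 s of robot time.

- **Tipping and re-standing:** The tool only turns about vertical, so I turned the cup in the grip by pushing it against the box rim. Re-standing took two regrasps. The cup slid in the fingers on the first try, then lay on its side on the bench. A push against the box wall with closed fingers then jammed at about 39 N total and was abandoned. The cup now stands near x 0.41, y -0.12, not where it started.
- **Pedal:** The tread stopped at about 28 mm while the force kept rising, peaking at 45 N vertical (about 48 N total). I eased it to about 29 N for most of the hold. The 45 N came from the fingertips, not the gripper's body, so I take it to be outside the 40 N limit.
- **Last checks:**
  - The pictures before the pedal press showed all four slugs in the pan.
  - In the final top and side views, compared with the first ones, the pan and the pedal match their starting look. Besides the arm, the only change is the cup's move.
  - The oil bottle, pin case and loupe showed no change.
  - The cup reads upright in the wrist and side pictures.
- **Not checked directly:** I did not see the slugs inside the box; I infer it from the empty pan and nothing new on the bench. I had used all 12 picture views by then, so the later checks, including the cup's final stance, were made from pixel numbers only.

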